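# Ready the syringe driver: clamp over, pusher wound to the index

### The arm

A 6-joint arm with a two-finger parallel gripper is mounted at the origin on a cart in front of the work surface, level with it; the furniture and walls round the work are solid. World frame = base frame: x ahead of the robot, y to its left, z up, the work surface at z = 0. Lengths are in m, angles in degrees, forces in N, time in s.
With the tool pointing down it reaches from about 0.275 to 0.725 m from the base axis. Payload 15.9 kg.
Tool frame: the origin (TCP) lies midway between the tips of the shut fingers; the grasp point (between the pads) lies 19 mm behind it; z points along the fingers, y is the direction in which the jaws open and shut (so a half turn about z gives the same grasp; the last joint's range is limited). The gripper opens to 85 mm and grips with 20 to 120 N. Pads are 22 mm wide; open, the fingers measure 114 mm over their backs; the gripper's body (76 mm by 85 mm) begins 54 mm behind the grasp point. The pads swing forward as they close: fully open they stand 13 mm farther back than shut.
Start: joints at [70.245, 12.198, -1.971, 75.831, 0, 90], TCP at [0.169, 0.471, 0.204] pointing down, gripper open.
Joint ranges: [-170.91, 170.91], [-42.67, 98.43], [-65.05, 77.54], [-120.47, 116.71], [-90, 82.35], [-180, 180]. Speed limits (degrees/s): [108.29, 108.29, 136.94, 147.25, 180, 180].

### API

Orientations are given as [roll, pitch, yaw] about the fixed x, y, z axes, in that order (R = Rz(yaw) Ry(pitch) Rx(roll)).
In Python, from station import * gives the robot as it stands.
- The arm moves only by the shell command python3 -m jog 'ROWS' [OPENING] [FORCE]. ROWS is JSON, a list of rows, each an object with "linear": the shift along the tool's x, y, z in m, a list of three; "roll": the turn about the tool's z in degrees. In form: [{"linear": [x, y, z], "roll": roll}, ...]. A call has 1 to 12 rows; each row is the pose to reach, as a shift and turn from the pose measured when the call began, along the tool's axes at that moment; what a row does not reach only later rows make up. A row lasts 1/12 s, in which the tool goes at most 41.7 mm and 7.16 degrees, less where a joint would pass 70% of its speed; a pose out of reach is approached as far as the arm can. A call with a gripper value outside its range is refused whole. OPENING is the gripper's target within -1 to 1 (fully open at 1, half-way at 0, shut at -1), set as the call begins (- or left out, the last holds). The fingers move at their own pace and stop on an object; FORCE is the grip in N (left out, the last holds). Time passes only in rows, so rows that repeat a pose let the fingers close. It gives the time, the measured TCP pose, the force and the opening at its end, in the units of the state.
- observe(): the state, without advancing time (a new reading comes with each control period).
- read_camera(name): name is "scene" or "side" or "wrist"; returns a dict with "color" (420x560x3 uint8, red, green, blue), "camera_matrix" (3x3 intrinsics, pixels), "pose" (4x4, takes a point from camera to world coordinates). Camera axes: x right, y down, z forward; pixel columns grow to the right and rows downward; lengths in m; the calibration is good to about 2 mm. A picture is of the moment at which its call begins. There is no depth.
- finish_job(): hands the job in, once; it reports no verdict.
The state is a dict: "time_s": time; "joint_positions": joint angles; "dq": joint speeds; "effort": joint torques, N m; "eef_pos": TCP position; "tcp_rot": TCP orientation; "wrist_force": force on the tool from outside, world axes, zero at the start; "ft_torque": the same for the moment, N m; "width": finger opening in m.
Only numpy, scipy, OpenCV 4.12 (cv2) and the standard library are available. Lean on these libraries where they do the work, as an engineer would, in place of code of your own. Each camera call takes 0.05 s, during which the arm holds its last target.

### The job

Get the hand-wound syringe driver ready to run, using fingertips only. First push the swing clamp round by its thumb tab until it lies fully across the syringe barrel, then roll the knurled hand wheel under a fingertip, stroke by stroke, until the gap has closed and the pusher's pointer lines up with the line on the index rider. Do not pinch the wheel or the tab, do not push the pusher or the rider directly, and leave the other things on the bench where they are.

Things in the scene. Friction and masses are not known exactly. Their poses are not given: they have to be found in the camera images.
- pump: syringe driver, fixed: white base 130 (x) x 272 (y) x 26 mm high; origin on the bench under it, 5 mm behind the base's middle; x to its back, y along the syringe to the nozzle, z up. Clear 23 mm syringe along y at x = -30 mm, top z = 59 mm. Aluminium end plate at y = -124 mm, top z = 60 mm; black pusher block, top z = 66 mm, on guide rods between it and the slotted middle plate at y = 10 mm
- wheel_center (a point): centre of the dark knurled steel hand wheel, upright outside the end plate at pump (20, -148, 50) mm; axis along pump y, 52 mm over its 32 ribs, 16 mm wide, crown z = 76 mm, free above. Stays where left (2 N at the rim turns it). Rolling the crown to the driver's front (pump -x) drives the pusher to pump +y, toward the rider; rolling it back reverses it
- wheel (a joint): turn of the hand wheel, rad, 0 to 15; grows as the crown is rolled toward the driver's front; pusher travel = 0.003 m per rad
- pusher (a joint): travel of the pusher, m, 0 (right, at the wheel end) to 0.045; driven by the wheel through the lead screw
- rider (a joint): place of the index rider on the front rail, m, on the same scale as the pusher: pointer and line are level with one another when pusher equals rider. It is clamped and must stay
- pointer (a point): tip of the thin dark steel pointer that sticks out of the pusher's front (pump -x) over the scale; pump x = -63 mm, z = 40 mm
- index_line (a point): end of the dark line across the top of the index rider, a 15 x 12 x 11 mm steel saddle on the rail along the driver's front edge; pump x = -63 mm, z = 40 mm; its pump y is where the pointer has to come
- clamp_pivot (a point): top of the pivot post of the swing clamp, behind the barrel (pump frame 12, 72 mm; z = 69 mm). The clamp arm, a steel bar 62 mm long and 12 mm wide, swings level over the barrel, its top at z = 68 mm
- clamp_tab (a point): middle of the upright thumb tab at the free end of the clamp arm, 54 mm from the pivot: a black paddle 20 mm along the arm, 5 mm thick, from z = 66 to 96 mm, pushed on its flat faces
- clamp (a joint): swing of the clamp, rad: 0 = fully across the barrel (arm points to pump -x, against its stop), 1.57 = open, arm along pump +y; it closes as the tab travels from the pump's left end toward its front (anticlockwise from above); stays where it is left (about 0.6 N at the tab)
- vial_a: bystander: small clear vial, 27 mm wide, 55 mm tall, standing behind the driver; origin under its base
- petri_dish: bystander: petri dish, 60 mm wide, 15 mm high, in front of the driver; origin under its base
- cassette_spare: bystander: spare pump cassette, 24 x 70 x 26 mm, behind the driver; origin under it
- beaker_100: bystander: glass beaker, 59 mm wide, 70 mm tall, to the right; origin under its base
- forceps: bystander: steel forceps, 132 mm long, 9 mm high, near the front edge of the bench; origin under them
- marker: bystander: marker pen, 135 mm long, 16 mm high, to the right near the front edge; origin under it
- tip_rack: bystander: pipette tip rack, 62 x 92 x 50 mm, to the right near the front edge; origin under it

How it is judged (in metres and radians):
On the way, in this order (a step that is already met when the one before it is completed fails the run):
1. the clamp lies fully across the barrel, the pusher not yet at the index (value of joint clamp below 0.12 rad and y of pointer in the frame of index_line below -0.005 m), for 0.2 s.
2. the pointer is level with the line on the rider (y of pointer in the frame of index_line between -0.0025 and 0.0025 m), for 0.2 s.
At the end, for the whole second after the job is handed in: the clamp is within 0.12 rad of lying fully across the barrel, the pointer is within 2.5 mm of the rider's line along the scale, and the pusher is at rest (all of step 2 and value of joint clamp below 0.12 rad and velocity of joint pusher between -0.002 and 0.002 m/s); the robot touches nothing.
It fails at once if the index rider was shifted by more than 3 mm (distance of index_line from where it was at the start of the episode above 0.003 m).
It fails at once if the pusher or plunger was pushed directly (contact force between any of the fingers, the arm and pusher above 1.5 N).
It fails at once if the wheel was taken between the fingers (distance between the grasp point and wheel_center below 0.03 m).
It fails at once if the thumb tab was taken between the fingers (distance between the grasp point and clamp_tab below 0.01 m).
It fails at once if a bystander was shifted by more than 20 mm or lifted (distance of any of vial_a, petri_dish, cassette_spare, beaker_100, forceps, marker, tip_rack from where it was at the start of the episode above 0.02 m).
It also fails if it takes over 72 s, if anything falls off the work surface, if the arm or the gripper's body presses on something with over 40 N, if the wrist force passes 120 N, or if a joint passes its speed limit or range.

## Working session

There is one attempt and no reset: what is moved stays moved. The work goes in short steps, Python scripts to look and compute and a shell command to move; the robot and the scene stay as the last step left them, time stands still between calls to the robot, and variables do not carry over. Pictures are saved under pics/ and viewed, and the job is handed in when it is done.

```bash
ls; mkdir -p pics
python3 - <<'E'
from station import *
import cv2
print(observe())
for n in ["scene","side","wrist"]:
    c=read_camera(n)
    cv2.imwrite(f"pics/{n}0.png",c["color"][:,:,::-1])
    print(n,c["camera_matrix"].round(1).tolist(),c["pose"].round(4).tolist())
E
```

```text
pics
{'time_s': 0.0, 'joint_positions': array([ 7.02445455e+01,  1.22230023e+01, -2.01000116e+00,  7.58303901e+01,
       -3.08459307e-04,  8.99999108e+01]), 'dq': array([-0.14893403, -0.04642235,  0.05116811,  0.01423963, -0.03597347,
       -0.0367548 ]), 'effort': array([-2.52374237e-03, -6.86157203e+01,  4.87114048e+01,  1.74958486e-02,
       -1.30562753e-04,  3.36815708e-05]), 'eef_pos': array([0.16887737, 0.47021623, 0.20381968]), 'tcp_rot': array([-1.79936606e+02,  3.08360421e-04,  1.60244635e+02]), 'wrist_force': array([-0.11070329,  0.334916  , -0.65180975]), 'ft_torque': array([ 0.02494796, -0.01785068, -0.01506257]), 'width': 0.08542010966806265}
scene [[501.0, 0.0, 286.7], [0.0, 501.0, 214.2], [0.0, 0.0, 1.0]] [[-0.9956, -0.0803, 0.0484, 0.4448], [-0.0934, 0.8058, -0.5848, 0.5538], [0.008, -0.5868, -0.8097, 1.0202], [0.0, 0.0, 0.0, 1.0]]
side [[446.4, 0.0, 284.3], [0.0, 446.4, 210.7], [0.0, 0.0, 1.0]] [[0.9925, -0.0508, 0.1115, 0.4063], [-0.1218, -0.5083, 0.8525, -1.1048], [0.0134, -0.8597, -0.5107, 0.6667], [0.0, 0.0, 0.0, 1.0]]
wrist [[357.1, 0.0, 279.9], [0.0, 357.1, 214.4], [0.0, 0.0, 1.0]] [[0.3386, 0.8907, 0.3035, 0.09], [0.9409, -0.32, -0.1107, 0.4975], [-0.0015, 0.323, -0.9464, 0.3743], [0.0, 0.0, 0.0, 1.0]]
```

View pics/scene0.png

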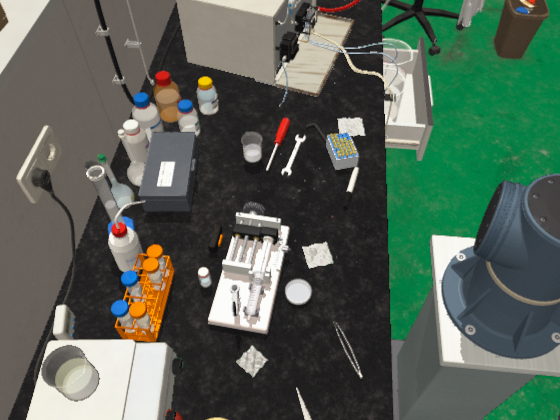

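View pics/side0.png

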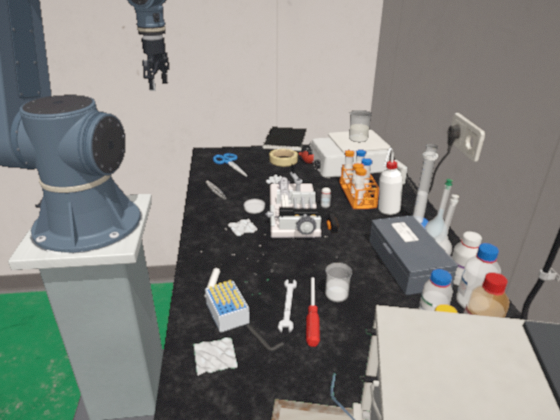

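View pics/wrist0.png

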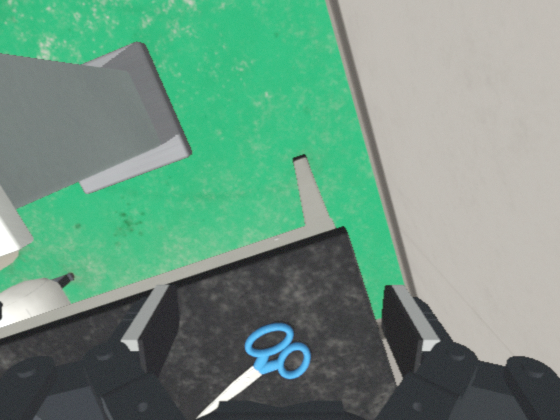

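The scene view shows the pump around (250, 270), with its wheel at about (254, 210). The side view shows the wheel facing that camera at about (306, 227). I'll enlarge both.

```bash
cat > h.py <<'E'
from station import *
import numpy as np, cv2
def bp(c,u,v,z):
    K=c["camera_matrix"];T=c["pose"]
    d=T[:3,:3]@np.linalg.solve(K,[u,v,1.0]);o=T[:3,3]
    return o+d*(z-o[2])/d[2]
def pr(c,P):
    K=c["camera_matrix"];T=c["pose"]
    q=K@(T[:3,:3].T@(np.asarray(P)-T[:3,3]));return q[:2]/q[2]
def crop(c,name,u0,v0,u1,v1,s,pts=()):
    im=c["color"][v0:v1,u0:u1,::-1].copy()
    im=cv2.resize(im,None,fx=s,fy=s,interpolation=cv2.INTER_CUBIC)
    for P in pts:
        u,v=pr(c,P); cv2.drawMarker(im,(int((u-u0+.5)*s),int((v-v0+.5)*s)),(0,0,255),0,8,1)
    # ticks
    for u in range((u0//10+1)*10,u1,10):
        cv2.line(im,((u-u0)*s,0),((u-u0)*s,6 if u%50 else 14),(0,255,255),1)
    for v in range((v0//10+1)*10,v1,10):
        cv2.line(im,(0,(v-v0)*s),(6 if v%50 else 14,(v-v0)*s),(0,255,255),1)
    cv2.imwrite("pics/"+name,im)
E
python3 - <<'E'
from h import *
crop(read_camera("scene"),"s1.png",190,190,330,340,4)
crop(read_camera("side"),"d1.png",230,160,350,250,6)
E
```

```text
(no output)
```

View pics/s1.png

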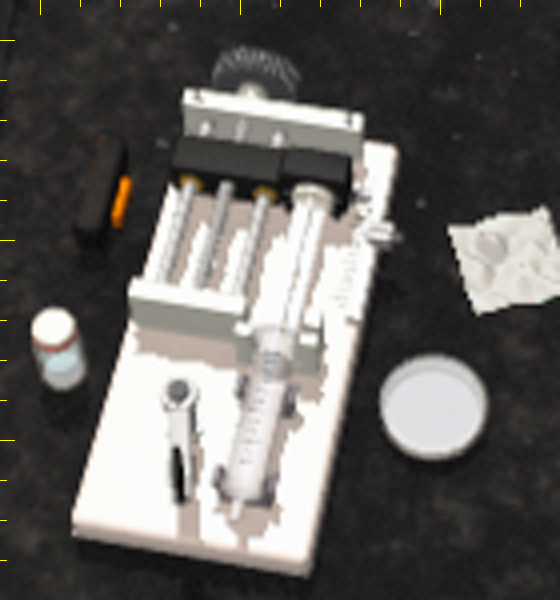

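View pics/d1.png

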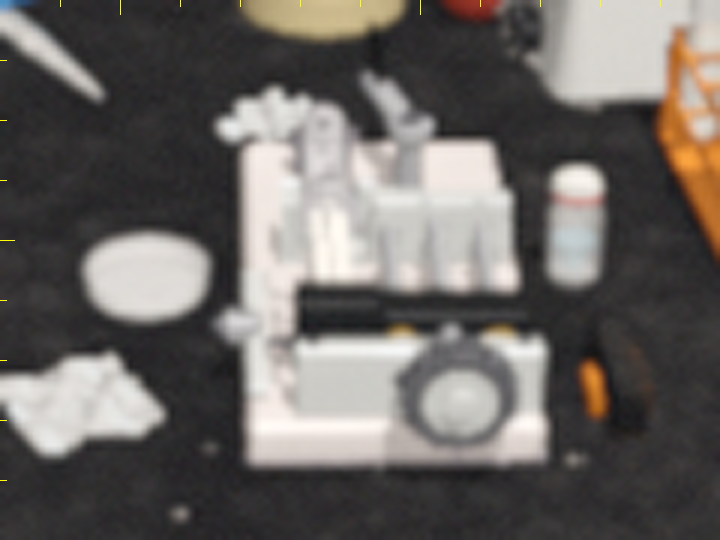

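```bash
cat > fit.py <<'E'
from h import *
from scipy.optimize import least_squares
S=read_camera("scene");D=read_camera("side")
obs=[(S,(60,136,26),73,526,4,190,190),(S,(-70,136,26),309,566,4,190,190),(S,(-70,-136,26),398,147,4,190,190),(S,(12,72,69),180,390,4,190,190),
(D,(-70,-136,26),247,418,6,230,160),(D,(60,-136,26),548,420,6,230,160),(D,(-70,136,26),243,143,6,230,160),(D,(20,-156,50),461,400,6,230,160)]
def W(p,q):
    c,s=np.cos(p[2]),np.sin(p[2]);q=np.array(q)/1000
    return np.array([p[0]+c*q[0]-s*q[1],p[1]+s*q[0]+c*q[1],q[2]])
def f(p):
    r=[]
    for c,q,u,v,s,u0,v0 in obs: r+=list(pr(c,W(p,q))-[u/s+u0-.5,v/s+v0-.5])
    return np.array(r)
if __name__=="__main__":
    r=least_squares(f,[.5,.3,0],loss='soft_l1')
    print(r.x,np.rad2deg(r.x[2]));print(f(r.x).reshape(-1,2).round(1))
    p=r.x;np.save("p.npy",p)
    for n,q in dict(wheel=(20,-148,50),pivot=(12,72,69),open_tab=(12,126,80),closed=(-42,72,80)).items(): print(n,W(p,q).round(4))
    pts=[W(p,q) for q in [(60,136,26),(-70,136,26),(-70,-136,26),(60,-136,26),(20,-148,76),(12,72,69),(12,126,96),(-63,-60,40),(-63,-100,40)]]
    crop(S,"s2.png",190,190,330,340,4,pts); crop(D,"d2.png",230,160,350,250,6,pts)
E
python3 fit.py
```

```text
[ 0.57754664 -0.00072045 -0.07114819] -4.076491248061979
[[-1.1 -0.1]
 [ 0.2 -0.4]
 [-1.  -0.9]
 [-0.5  1.1]
 [-0.2  1.1]
 [-0.9 -0. ]
 [-1.6 -0.6]
 [-0.5 -0. ]]
wheel [ 0.587  -0.1498  0.05  ]
pivot [0.5946 0.0702 0.069 ]
open_tab [0.5985 0.1241 0.08  ]
closed [0.5408 0.0741 0.08  ]
```

View pics/s2.png

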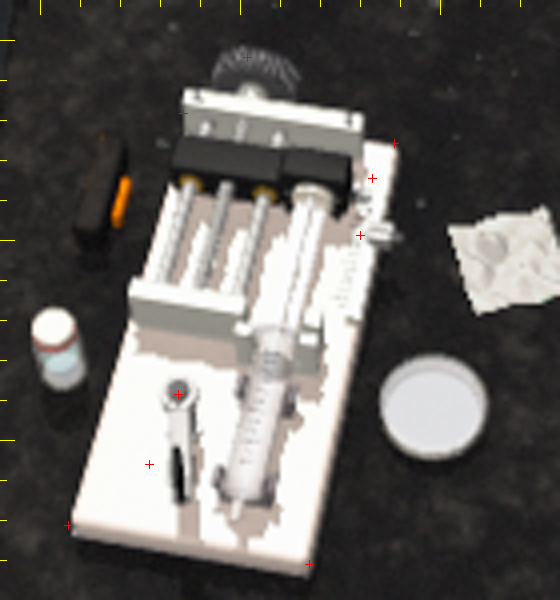

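View pics/d2.png

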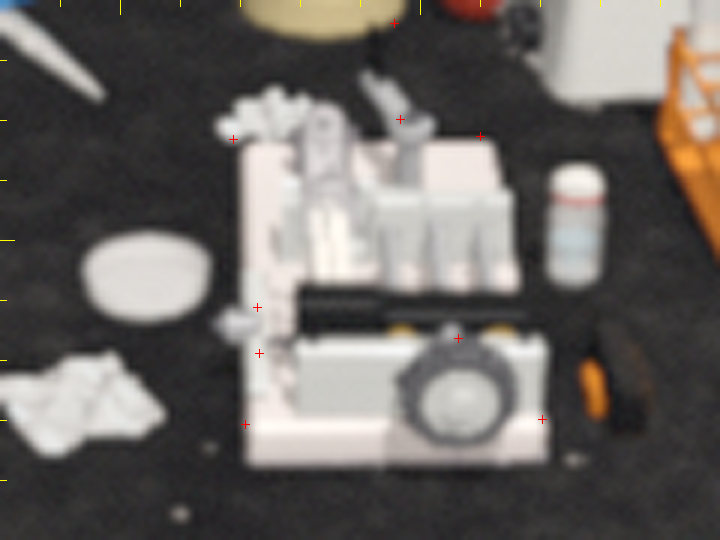

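```bash
cat >> h.py <<'E'
def W(p,q):
    c,s=np.cos(p[2]),np.sin(p[2]);q=np.array(q)/1000
    return np.array([p[0]+c*q[0]-s*q[1],p[1]+s*q[0]+c*q[1],q[2]])
def P(p,w):
    c,s=np.cos(p[2]),np.sin(p[2]);dx,dy=w[0]-p[0],w[1]-p[1]
    return np.array([c*dx+s*dy,-s*dx+c*dy,w[2]])*1000
from scipy.spatial.transform import Rotation as Ro
def tool(o): return Ro.from_euler('xyz',o['tcp_rot'],degrees=True).as_matrix()
E
python3 - <<'E'
from h import *
p=np.load("p.npy");S=read_camera("scene");D=read_camera("side");o=observe()
for a in np.arange(.9,1.6,.1):
    q=[12-54*np.cos(a),72+54*np.sin(a)]
    f=lambda c,z,s,u0,v0:((pr(c,W(p,q+[z]))+.5-[u0,v0])*s).round(0)
    print(a.round(1),f(S,96,4,190,190),f(S,66,4,190,190),f(D,96,6,230,160),f(D,66,6,230,160))
R=tool(o);print(R.round(3),P(p,o['eef_pos']))
t=W(p,(62,120,170)); print(t, R.T@(t-o['eef_pos']))
E
```

```text
0.9 [220. 454.] [224. 479.] [330.  34.] [329.  88.]
1.0 [210. 458.] [214. 484.] [338.  32.] [337.  85.]
1.1 [200. 461.] [204. 487.] [347.  29.] [346.  83.]
1.2 [189. 464.] [194. 489.] [357.  27.] [355.  81.]
1.3 [179. 465.] [183. 491.] [366.  26.] [365.  79.]
1.4 [168. 466.] [173. 491.] [377.  25.] [375.  78.]
1.5 [157. 465.] [162. 491.] [387.  24.] [386.  77.]
[[-0.941  0.338 -0.   ]
 [ 0.338  0.941 -0.   ]
 [-0.    -0.    -1.   ]] [-441.00765339  441.01680181  204.27242172]
[0.64792036 0.11456849 0.17      ] [-0.5710478  -0.17312212  0.03429609]
```

The tab is at about 1.3 rad. I'm moving above and behind it, lining the tool up with the pump axes and shutting the gripper.

```bash
python3 -m jog '[{"linear":[-0.035,-0.011,0],"roll":-5},{"linear":[-0.07,-0.021,0],"roll":-10},{"linear":[-0.105,-0.032,0],"roll":-15.7},{"linear":[-0.14,-0.042,0],"roll":-15.7},{"linear":[-0.175,-0.053,0],"roll":-15.7},{"linear":[-0.21,-0.064,0],"roll":-15.7},{"linear":[-0.245,-0.074,0],"roll":-15.7},{"linear":[-0.28,-0.085,0],"roll":-15.7},{"linear":[-0.315,-0.095,0],"roll":-15.7},{"linear":[-0.35,-0.106,0],"roll":-15.7},{"linear":[-0.375,-0.114,0],"roll":-15.7},{"linear":[-0.39,-0.118,0],"roll":-15.7}]' -1 20
python3 - <<'E'
from h import *
p=np.load("p.npy");o=observe();R=tool(o)
print(o['time_s'],o['tcp_rot'],P(p,o['eef_pos']),o['wrist_force'],o['width'])
t=W(p,(30,80,150));print(R.T@(t-o['eef_pos']))
E
```

```text
time_s: 1.45
eef_pos: [0.4981, 0.2256, 0.204]
tcp_rot: [-180.0, 0.0, 175.8]
wrist_force: [0.6, -0.1, -0.2]
width: 0.0001
1.45 [-1.79970273e+02  5.79277933e-03  1.75819590e+02] [-95.3593086  220.05227775 204.03340681] [ 0.6164116  -0.14432813 -0.17574971] 0.00013431375902364453
[-0.12560765 -0.13979662  0.05411864]
```

```bash
python3 -m jog '[{"linear":[-0.025,-0.026,0],"roll":0},{"linear":[-0.05,-0.052,0],"roll":0},{"linear":[-0.075,-0.078,0],"roll":0},{"linear":[-0.1,-0.104,0],"roll":0},{"linear":[-0.125,-0.13,0],"roll":0},{"linear":[-0.135,-0.15,0],"roll":0},{"linear":[-0.135,-0.15,0],"roll":0}]'
python3 - <<'E'
from h import *
p=np.load("p.npy");o=observe();
print(o['time_s'],o['tcp_rot'],P(p,o['eef_pos']),o['wrist_force'],o['width'])
c=read_camera("wrist");cv2.imwrite("pics/w1.png",c['color'][:,:,::-1]);np.savez("w1.npz",**c)
E
```

```text
time_s: 2.03
eef_pos: [0.6231, 0.0627, 0.2033]
tcp_rot: [-179.9, -0.0, 175.6]
wrist_force: [-0.6, -0.7, 0.4]
width: 0.0002
2.0333 [-1.79921779e+02 -3.08023441e-02  1.75634633e+02] [ 40.95189224  66.51988587 203.26761555] [-0.60877219 -0.687164    0.3983754 ] 0.000218148911339993
```

View pics/w1.png

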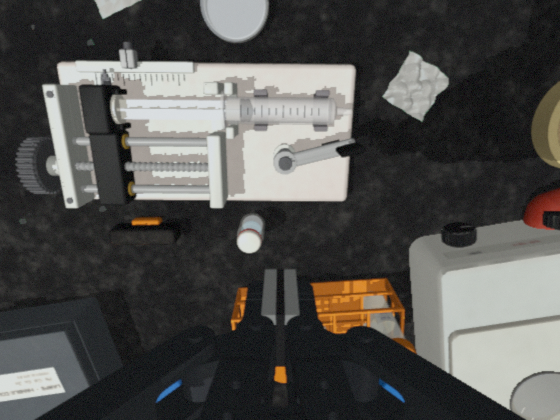

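The wrist view shows the whole pump: wheel at (38,165), rider at (128,55), pointer near (105,77), pivot at (285,160) and tab at (346,147). I'll enlarge it and refine.

Run:
```python
from h import *
p=np.load("p.npy");c=dict(np.load("w1.npz"))
pts=[W(p,q) for q in [(60,136,26),(-70,136,26),(-70,-136,26),(60,-136,26),(20,-148,76),(12,72,69)]]
crop(c,"w1a.png",10,40,150,210,5,[]+pts)
crop(c,"w1b.png",220,40,370,215,5,pts)
for a in np.arange(1.0,1.6,.1): print(a,pr(c,W(p,(12-54*np.cos(a),72+54*np.sin(a),96))).round(1))
```

```text
1.0 [348.4 127.9]
1.1 [351.6 134.2]
1.2000000000000002 [354.1 140.7]
1.3000000000000003 [355.9 147.4]
1.4000000000000004 [357.  154.3]
1.5000000000000004 [357.4 161.1]
1.6000000000000005 [357.1 167.9]
```

View pics/w1a.png

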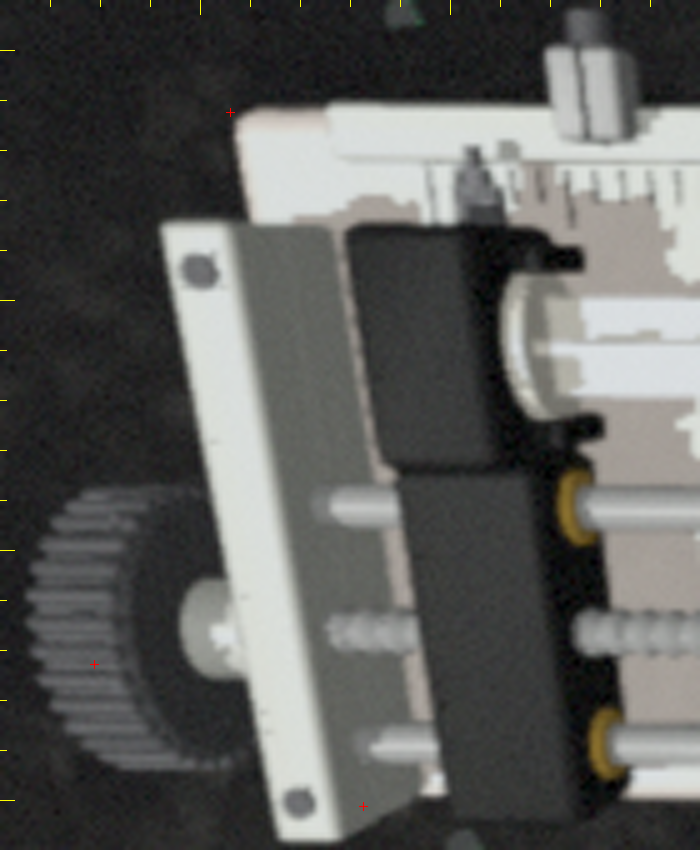

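View pics/w1b.png

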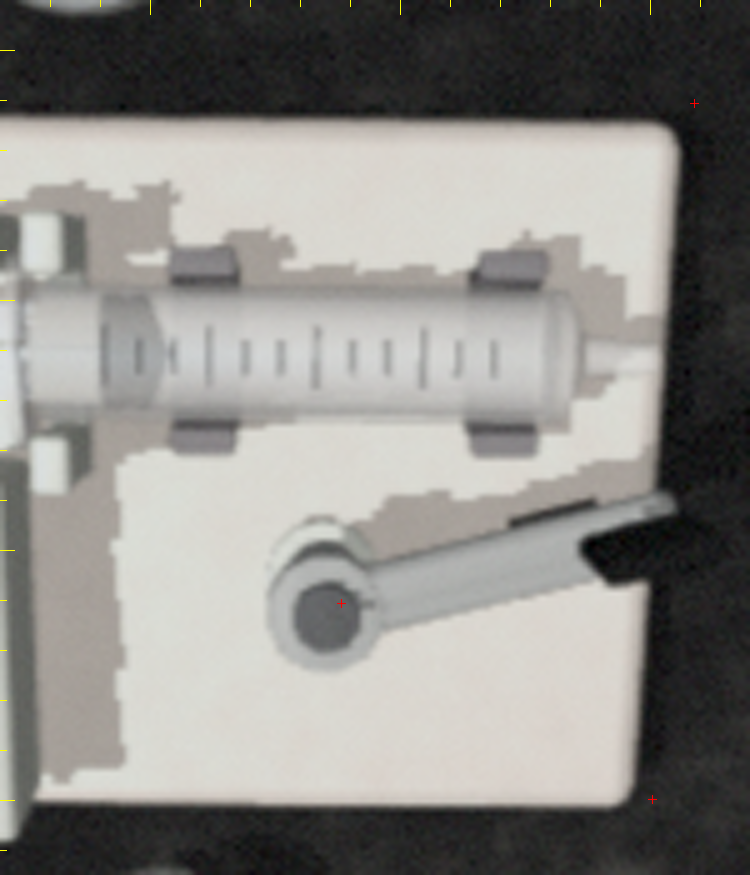

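```bash
cat > fit2.py <<'E'
from h import *
import fit
from scipy.optimize import least_squares
c=dict(np.load("w1.npz"))
A=(5,10,40);B=(5,220,40)
w=[(c,(60,136,26),635,806,*B),(c,(-70,136,26),682,120,*B),(c,(-70,-136,26),237,108,*A),(c,(12,72,69),326,615,*B),(c,(20,-140,50),150,628,*A)]
fit.obs=fit.obs+w
r=least_squares(fit.f,[.58,0,-.07],loss='soft_l1');print(r.x,np.rad2deg(r.x[2]));print(fit.f(r.x).reshape(-1,2).round(1).tolist())
fit.obs=w
r2=least_squares(fit.f,[.58,0,-.07]);print(r2.x,np.rad2deg(r2.x[2]));print(fit.f(r2.x).reshape(-1,2).round(1).tolist())
np.save("p2.npy",r2.x);np.save("pall.npy",r.x)
p=r2.x
for n,q in dict(wheel=(20,-148,50),pivot=(12,72,69)).items(): print(n,W(p,q).round(4),W(r.x,q).round(4))
# gap
for nm,p in(("w",r2.x),("all",r.x)):
  for z in (39,):
    a=P(p,bp(c,474/5+10-.5,150/5+40-.5,.040));b=P(p,bp(c,590/5+10-.5,136/5+40-.5,.040));print(nm,a,b,b-a)
E
python3 fit2.py
```

```text
[ 0.57806967 -0.00317791 -0.08283659] -4.746187277996578
[[-1.7, -1.7], [-0.7, -1.3], [-0.5, -1.4], [-0.9, -0.0], [-0.5, 1.5], [-1.1, 0.6], [-0.9, -0.3], [-0.8, 0.5], [0.3, 0.9], [0.6, -0.6], [-3.2, -0.1], [0.1, -0.5], [13.5, 0.3]]
[ 0.57766981 -0.00517176 -0.09052953] -5.186959725305598
[[-2.2, 1.6], [-1.2, 0.4], [-5.1, -1.7], [-2.3, -0.2], [10.9, -1.2]]
wheel [ 0.5842 -0.1544  0.05  ] [ 0.5858 -0.1523  0.05  ]
pivot [0.5961 0.0654 0.069 ] [0.596  0.0676 0.069 ]
w [-61.52939595 -83.61243217  40.        ] [-64.05877386 -63.18247882  40.        ] [-2.52937791 20.42995335  0.        ]
all [-62.40430438 -85.15671862  40.        ] [-64.77644278 -64.70791166  40.        ] [-2.37213841 20.44880695  0.        ]
```

```bash
sed -i 's/,(c,(20,-140,50),150,628,\*A)\]/]/' fit2.py
cat >> fit2.py <<'E'
for nm,p in(("w",r2.x),("all",r.x)):
  print(nm,[((pr(c,W(p,q))+.5-[10,40])*5).round(0).tolist() for q in [(20,-156,76),(20,-140,76),(20,-148,50),(20,-140,50),(-6,-148,50),(46,-148,50)]])
E
python3 fit2.py
```

```text
[ 0.57823527 -0.00281096 -0.08156054] -4.673074840983633
[[-1.8, -1.5], [-0.8, -1.2], [-0.7, -1.3], [-1.0, 0.1], [-0.4, 1.4], [-1.0, 0.5], [-0.9, -0.4], [-0.7, 0.5], [0.8, 0.8], [0.9, -0.6], [-2.8, 0.3], [0.6, -0.5]]
[ 0.578334   -0.00269297 -0.08374375] -4.798163327476132
[[0.8, 1.2], [1.2, -0.2], [-2.6, 0.0], [0.7, -0.2]]
wheel [ 0.5859 -0.1518  0.05  ] [ 0.5861 -0.1519  0.05  ]
pivot [0.5963 0.0681 0.069 ] [0.5961 0.068  0.069 ]
w [-62.54987471 -85.71864651  40.        ] [-64.94056234 -65.27199986  40.        ] [-2.39068763 20.44664665  0.        ]
all [-62.64807112 -85.45623483  40.        ] [-64.99411384 -65.00441755  40.        ] [-2.34604273 20.45181728  0.        ]
w [[34.0, 659.0], [128.0, 660.0], [177.0, 630.0], [220.0, 630.0], [147.0, 485.0], [205.0, 767.0]]
all [[33.0, 660.0], [128.0, 661.0], [177.0, 631.0], [220.0, 631.0], [146.0, 487.0], [205.0, 768.0]]
```

Run:
```python
from h import *
p=np.load("pall.npy");c=dict(np.load("w1.npz"))
f=lambda u,v:P(p,bp(c,u/5+220-.5,v/5+40-.5,.068))
a=f(326,615)
for q in [(675,500),(600,535),(580,515),(590,588)]: b=f(*q);d=b-a;print(a.round(1),b.round(1),np.arctan2(d[1],-d[0]),np.hypot(*d[:2]))
for a in (1.2,1.3,1.4):
  print(a,[((pr(c,W(p,(12-54*np.cos(a),72+54*np.sin(a),z)))+.5-[220,40])*5).round() for z in (66,96)])
o=observe();print(P(p,o['eef_pos']),o['tcp_rot'])
```

```text
[12.6 71.5 68. ] [ -7.2 130.2  68. ] 1.24502054490725 61.97867864441034
[12.6 71.5 68. ] [ -1.3 117.9  68. ] 1.2795206209737704 48.449235735541315
[12.6 71.5 68. ] [ -4.6 114.3  68. ] 1.1878275200661252 46.17295429107026
[12.6 71.5 68. ] [  7.7 116.7  68. ] 1.4630702877077288 45.48613032861637
1.2 [array([626., 496.]), array([659., 520.])]
1.3 [array([634., 527.]), array([668., 554.])]
1.4 [array([639., 558.]), array([673., 588.])]
[ 37.23727003  73.355701   204.25690709] [-1.79984024e+02  5.33090537e-04  1.75892420e+02]
```

```bash
python3 -m jog '[{"linear":[0.004,0.02,0],"roll":0.2},{"linear":[0.008,0.04,0.01],"roll":0.5},{"linear":[0.01,0.06,0.04],"roll":0.5},{"linear":[0.01,0.06,0.07],"roll":0.5},{"linear":[0.01,0.06,0.1],"roll":0.5},{"linear":[0.01,0.06,0.12],"roll":0.5},{"linear":[0.01,0.06,0.126],"roll":0.5},{"linear":[0.01,0.06,0.126],"roll":0.5},{"linear":[0.01,0.06,0.126],"roll":0.5}]'
python3 - <<'E'
from h import *
p=np.load("pall.npy");o=observe();q=P(p,o['eef_pos'])
print(o['time_s'],o['tcp_rot'],q,o['wrist_force'],o['width'])
for n in("side","scene"):
  c=read_camera(n); crop(c,f"{n}3.png",*((230,120,350,250,6)if n=="side" else (190,210,330,340,5)))
R=tool(o)
for a in (1.28,1.1,.9,.7,.5,.3,.15,0,-.05):
  d=2.5+11*np.sin(a)+14.5*np.cos(a)
  x=12-54*np.cos(a)+d*np.sin(a);y=72+54*np.sin(a)+d*np.cos(a)
  print(a,(x,y),(R.T@(W(p,(x,y,78))-o['eef_pos'])).round(4))
E
```

```text
time_s: 3.03
eef_pos: [0.616, 0.1284, 0.0796]
tcp_rot: [180.0, 0.1, 175.4]
wrist_force: [0.3, -0.1, 0.5]
width: -0.0003
3.0333 [1.79994361e+02 6.62622874e-02 1.75430766e+02] [ 26.90373295 133.86838421  79.56061639] [ 0.3493383  -0.14716066  0.52088904] -0.00029824646908597916
1.28 (np.float64(12.990983518916872), np.float64(128.66308074584452)) [ 0.0139 -0.0052  0.0015]
1.1 (np.float64(4.332182915768847), np.float64(128.68928486778796)) [ 0.0226 -0.0051  0.0015]
0.9 (np.float64(-5.798614167868278), np.float64(126.81262482386596)) [ 0.0327 -0.007   0.0015]
0.7 (np.float64(-15.98124263880314), np.float64(122.60209588000983)) [ 0.0429 -0.0112  0.0015]
0.5 (np.float64(-25.561892537987145), np.float64(115.87821762334033)) [ 0.0525 -0.0179  0.0015]
0.3 (np.float64(-33.7950578460186), np.float64(106.68564919429421)) [ 0.0607 -0.0271  0.0015]
0.15 (np.float64(-38.6318720692584), np.float64(98.34313753121248)) [ 0.0656 -0.0354  0.0015]
0 (np.float64(-42.0), np.float64(89.0)) [ 0.069  -0.0447  0.0015]
-0.05 (np.float64(-42.75377716422352), np.float64(85.71269691707892)) [ 0.0697 -0.048   0.0015]
```

View pics/side3.png

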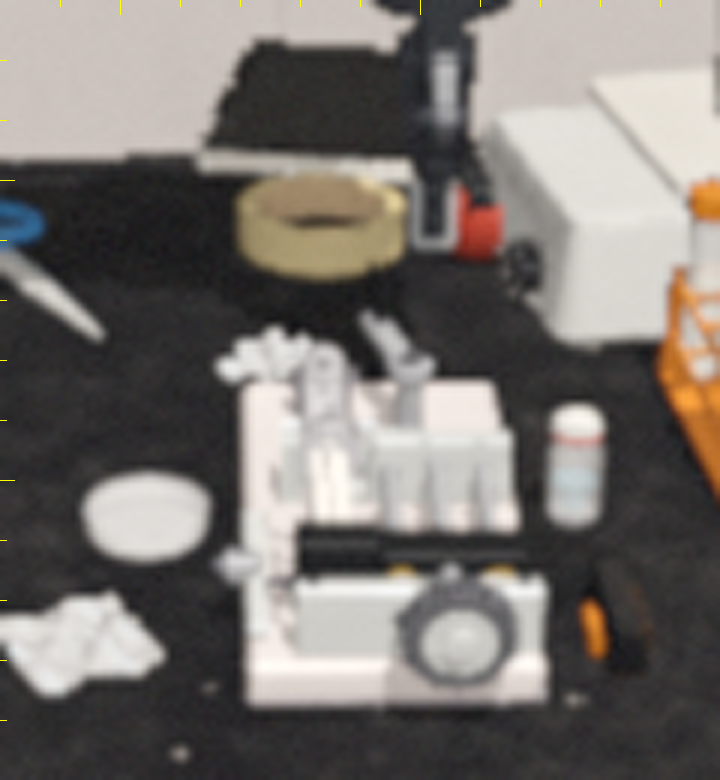

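View pics/scene3.png

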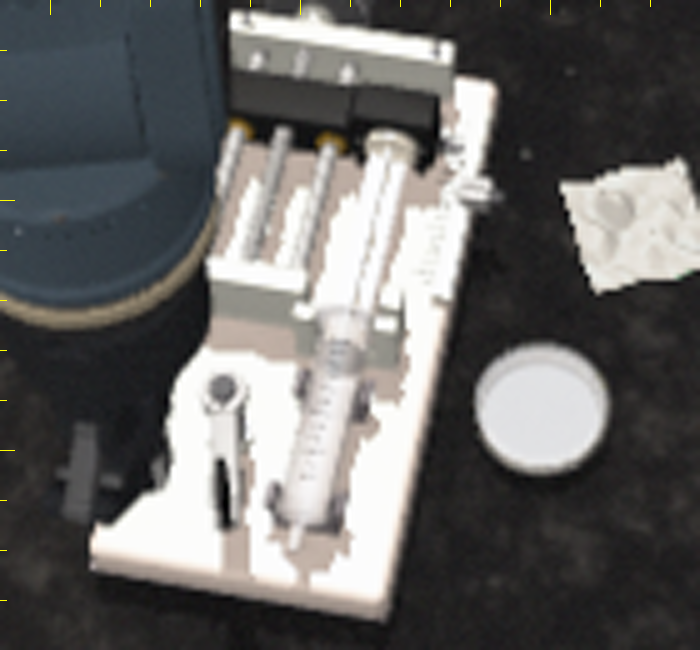

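Run:
```python
from h import *
p=np.load("pall.npy");o=observe();e=o['eef_pos'];print(e)
for n,s,u0,v0 in(("side",6,230,120),("scene",5,190,210)):
  c=read_camera(n)
  for dz in(0,.02,.05): print(n,(pr(c,e+[0,0,dz])+.5-[u0,v0])*s)
  for z in(66,96): print("tab",(pr(c,W(p,(-3.5,123.7,z)))+.5-[u0,v0])*s)
c=read_camera("wrist");cv2.imwrite("pics/w2.png",c['color'][:,:,::-1])
print(pr(c,e),pr(c,W(p,(-3.5,123.7,66))),pr(c,W(p,(-3.5,123.7,96))))
```

```text
[0.61669347 0.12823899 0.08019097]
side [427.71918445 287.29649746]
side [428.98688844 251.58646793]
side [430.92444693 197.00726642]
tab [367.54775105 321.19560012]
tab [368.78048033 267.70593865]
scene [144.59849843 502.79822596]
scene [139.47608518 481.21003012]
scene [131.47433882 447.48700564]
tab [227.71874165 507.94298764]
tab [222.08492385 475.88449221]
[282.65924658 260.95369213] [263.88189504 196.52592586] [261.0956517  214.79701817]
```

View pics/w2.png

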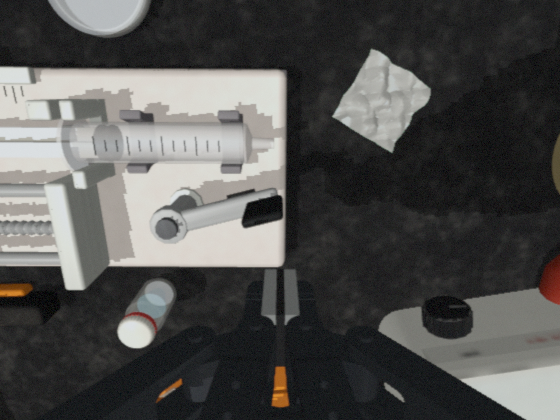

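```bash
python3 -m jog '[{"linear":[0.008,-0.003,0.001],"roll":0},{"linear":[0.014,-0.005,0.001],"roll":0},{"linear":[0.02,-0.005,0.001],"roll":0},{"linear":[0.026,-0.006,0.001],"roll":0},{"linear":[0.033,-0.008,0.001],"roll":0},{"linear":[0.038,-0.011,0.001],"roll":0},{"linear":[0.044,-0.014,0.001],"roll":0},{"linear":[0.049,-0.019,0.001],"roll":0},{"linear":[0.053,-0.022,0.001],"roll":0},{"linear":[0.057,-0.027,0.001],"roll":0},{"linear":[0.06,-0.031,0.001],"roll":0}]'
python3 - <<'E'
from h import *
p=np.load("pall.npy");o=observe();q=P(p,o['eef_pos'])
print(o['time_s'],o['tcp_rot'],q,o['wrist_force'],o['width'])
c=read_camera("wrist");cv2.imwrite("pics/w3.png",c['color'][:,:,::-1])
E
```

```text
time_s: 4.2
eef_pos: [0.5536, 0.1013, 0.0784]
tcp_rot: [180.0, 0.1, 175.4]
wrist_force: [0.2, -0.7, 1.0]
width: 0.0001
4.2 [1.79987906e+02 1.06916497e-01 1.75383396e+02] [-32.99425615 101.77291677  78.39624778] [ 0.20382934 -0.72074875  1.02060458] 0.00010951887858041982
```

View pics/w3.png

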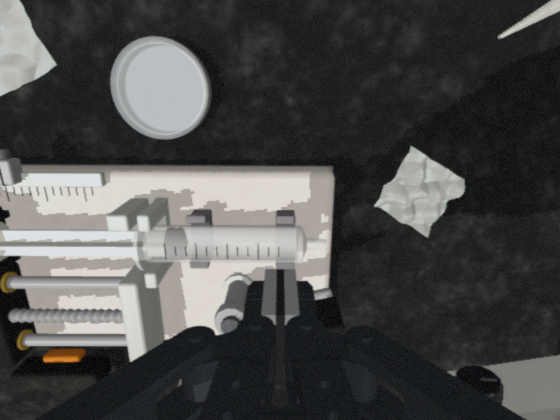

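Run:
```python
from h import *
p=np.load("pall.npy");o=observe();e=o['eef_pos']
for n,b in(("side",(250,110,350,230,6)),("scene",(190,230,320,345,6))):
  c=read_camera(n);crop(c,n+"4.png",*b,[e,e+[0,0,.019]])
c=read_camera("wrist")
for a in(1.28,.9,.6,.4): print(a,pr(c,W(p,(12-61*np.cos(a),72+61*np.sin(a),68))))
print(pr(c,W(p,(12,72,69))))
```

```text
1.28 [331.04267689 294.59898349]
0.9 [313.74505823 262.82753823]
0.6 [290.18007275 242.45049723]
0.4 [270.6521729  232.58422192]
[231.3577372  321.24950066]
```

View pics/side4.png

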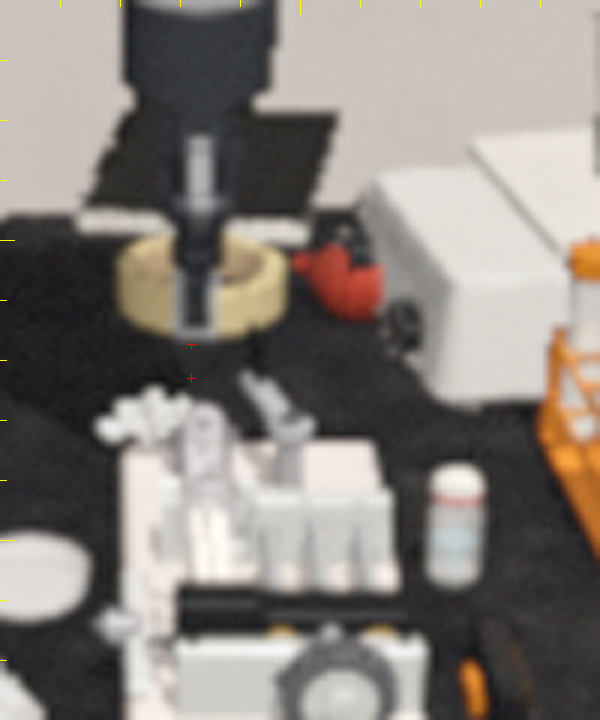

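View pics/scene4.png

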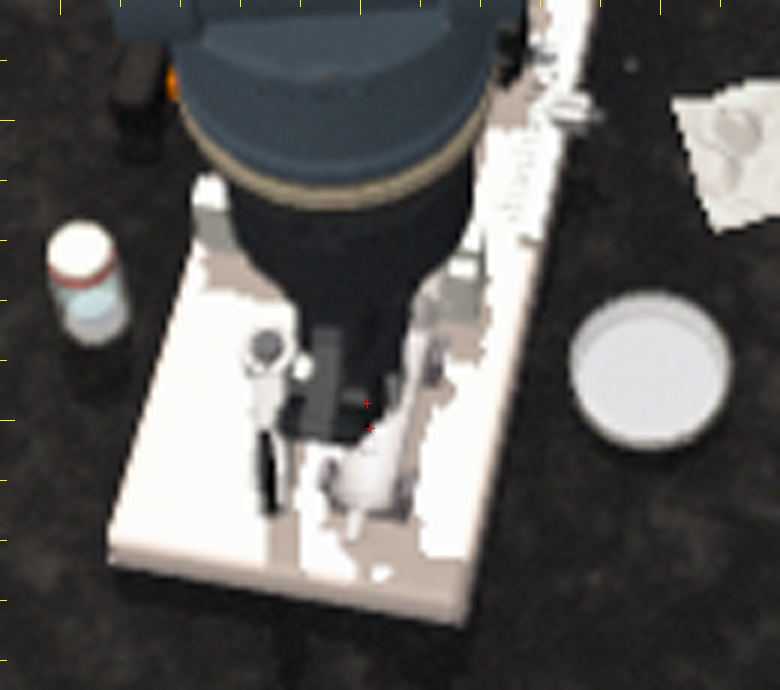

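```bash
cat >> h.py <<'E'
def tri(obs):
    A=[];b=[]
    for c,u,v in obs:
        d=c["pose"][:3,:3]@np.linalg.solve(c["camera_matrix"],[u,v,1.0]);d/=np.linalg.norm(d)
        M=np.eye(3)-np.outer(d,d);A.append(M);b.append(M@c["pose"][:3,3])
    X=np.linalg.lstsq(np.vstack(A),np.hstack(b),rcond=None)[0]
    return X,[(pr(c,X)-[u,v]).round(1) for c,u,v in obs]
E
python3 - <<'E'
from h import *
p=np.load("pall.npy");o=observe();e=o['eef_pos']
S=read_camera("scene");D=read_camera("side");w=read_camera("wrist")
X,r=tri([(D,195/6+249.5,335/6+109.5),(S,340/6+189.5,438/6+229.5)]);print(X,e,r)
X,r=tri([(D,195/6+249.5,335/6+109.5),(S,340/6+189.5,438/6+229.5),(w,281,284)]);print(X,e,r,pr(w,e))
T=np.eye(4);T[:3,:3]=tool(o);T[:3,3]=e;print((np.linalg.inv(T)@w['pose']).round(3))
E
```

```text
[0.55875133 0.11411896 0.09651003] [0.55424354 0.10172486 0.07845662] [array([ 0.7, -0.1]), array([1. , 0.2])]
[0.55833581 0.1075616  0.09655516] [0.55424354 0.10172486 0.07845662] [array([0.8, 0.8]), array([ 1.7, -2.7]), array([13.7, -0.1])] [281.762077   260.36392462]
[[-0.    -0.946 -0.323  0.084]
 [ 1.    -0.    -0.    -0.001]
 [ 0.    -0.323  0.946 -0.17 ]
 [ 0.     0.     0.     1.   ]]
```

Run:
```python
from h import *
o=observe();e=o['eef_pos'];R=tool(o);print(o['width'],o['time_s'])
w=read_camera("wrist")
for dz in (0,-.005,-.01,-.015,-.02,-.03):
  print(dz,[pr(w,e+R@np.array([x,0,dz])).round(1).tolist() for x in(0,.011,-.011)],[pr(w,e+R@np.array([0.011,y,dz])).round(1).tolist() for y in(-.01,.01)])
crop(w,"w4.png",220,240,360,360,5,[e,e+[0,0,.019]])
```

```text
0.00023016435833339978 4.55
0 [[282.2, 260.4], [282.2, 241.2], [282.2, 279.0]] [[262.9, 241.2], [301.6, 241.2]]
-0.005 [[282.3, 264.8], [282.3, 245.1], [282.2, 283.7]] [[262.5, 245.1], [302.1, 245.1]]
-0.01 [[282.3, 269.3], [282.4, 249.2], [282.3, 288.6]] [[262.0, 249.2], [302.7, 249.2]]
-0.015 [[282.4, 274.1], [282.4, 253.6], [282.3, 293.9]] [[261.5, 253.6], [303.4, 253.6]]
-0.02 [[282.4, 279.2], [282.5, 258.2], [282.4, 299.4]] [[261.0, 258.2], [304.0, 258.2]]
-0.03 [[282.6, 290.2], [282.6, 268.2], [282.5, 311.3]] [[259.8, 268.2], [305.5, 268.2]]
```

View pics/w4.png

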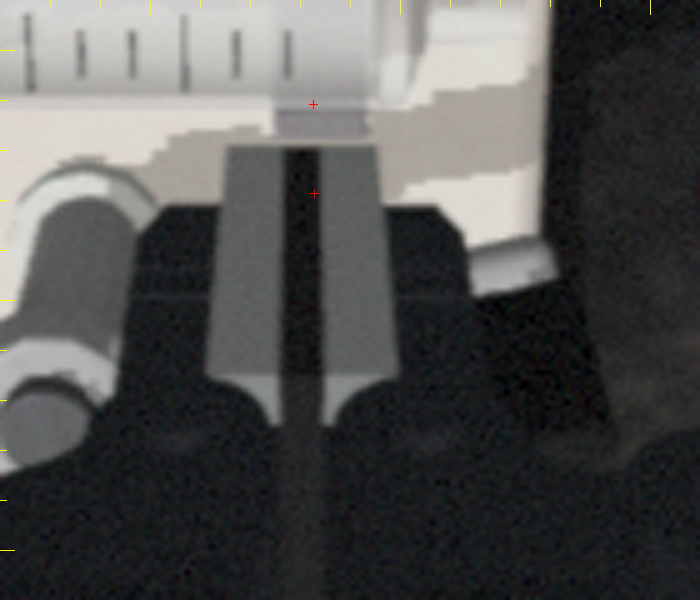

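The visible fingertips end about 20–25 mm short of the reported TCP in all three views, so the sweep passed over the tab without touching it. I'll lift, half-open the gripper so one finger pushes well away from the grasp point, go back, and re-measure the tip.

```bash
python3 -m jog '[{"linear":[0,0.01,-0.02],"roll":0},{"linear":[-0.02,0.03,-0.025],"roll":0},{"linear":[-0.04,0.045,-0.025],"roll":0},{"linear":[-0.06,0.055,-0.025],"roll":0},{"linear":[-0.06,0.055,-0.025],"roll":0},{"linear":[-0.06,0.055,-0.025],"roll":0},{"linear":[-0.06,0.055,-0.025],"roll":0}]' 0 20
python3 - <<'E'
from h import *
p=np.load("pall.npy");o=observe();q=P(p,o['eef_pos']);e=o['eef_pos']
print(o['time_s'],o['tcp_rot'],q,o['wrist_force'],o['width'])
c=read_camera("wrist");crop(c,"w5.png",150,170,350,320,4,[e,W(p,(12,72,69))])
print([pr(c,W(p,(12-61*np.cos(a),72+61*np.sin(a),68))).round(0).tolist() for a in (1.2,1.3)])
E
```

```text
time_s: 5.18
eef_pos: [0.618, 0.1519, 0.1031]
tcp_rot: [180.0, 0.1, 175.4]
wrist_force: [-0.2, -0.1, 0.3]
width: 0.0425
5.1833 [1.79997756e+02 6.34110065e-02 1.75403883e+02] [ 27.04479128 157.47435268 103.0641382 ] [-0.16033332 -0.13995479  0.3363311 ] 0.04254656473220631
[[233.0, 176.0], [237.0, 186.0]]
```

View pics/w5.png

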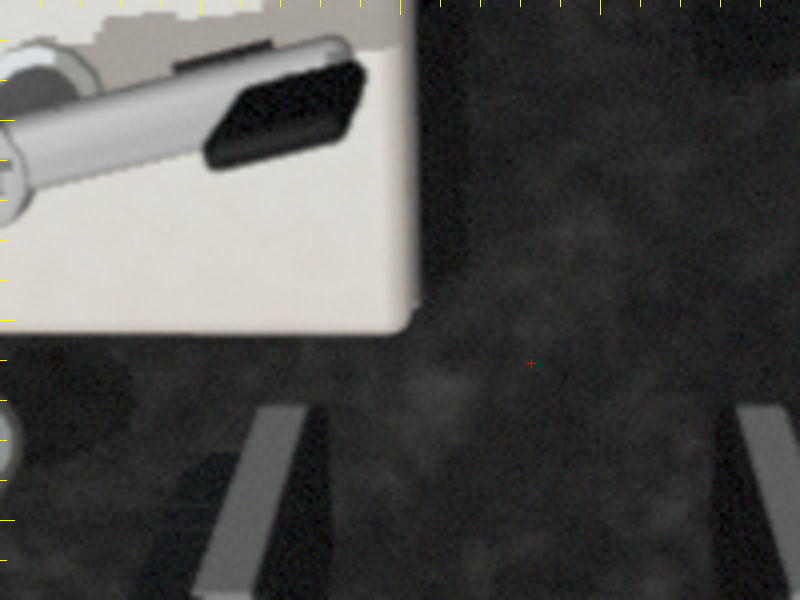

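```bash
python3 -m jog '[{"linear":[0,0,0.015],"roll":0},{"linear":[0,0,0.03],"roll":0},{"linear":[0,0,0.045],"roll":0},{"linear":[0,0,0.049],"roll":0},{"linear":[0,0,0.049],"roll":0}]'
python3 - <<'E'
from h import *
p=np.load("pall.npy");o=observe();q=P(p,o['eef_pos']);e=o['eef_pos']
print(o['time_s'],q,o['wrist_force'],o['width'])
A0=q[:2]-[0,25]
for a in (1.28,1.1,.9,.7,.5,.35,.2,.1,0,-.05):
  d=2.5+11*np.sin(a)+4*np.cos(a);r=51
  x=12-r*np.cos(a)+d*np.sin(a);y=72+r*np.sin(a)+d*np.cos(a)
  print(a,-(x-A0[0]).round(1),(y-A0[1]).round(1))
for n,b in(("side",(250,110,350,230,6)),("scene",(190,230,320,345,6))):
  c=read_camera(n);crop(c,n+"6.png",*b,[e,e+[0,0,.030]])
E
```

```text
time_s: 5.65
eef_pos: [0.6167, 0.1512, 0.0536]
tcp_rot: [-180.0, -0.0, 175.4]
wrist_force: [-0.3, -0.1, -0.1]
width: 0.0429
5.65 [ 25.81233588 156.67209151  53.57963033] [-0.2972112  -0.09542677 -0.12719671] 0.0428599879690558
1.28 14.8 -6.7
1.1 24.4 -7.8
0.9 34.9 -11.3
0.7 44.7 -17.1
0.5 53.2 -25.3
0.35 58.3 -32.8
0.2 62.1 -41.1
0.1 63.8 -47.0
0 64.8 -53.2
-0.05 65.0 -56.3
```

View pics/side6.png

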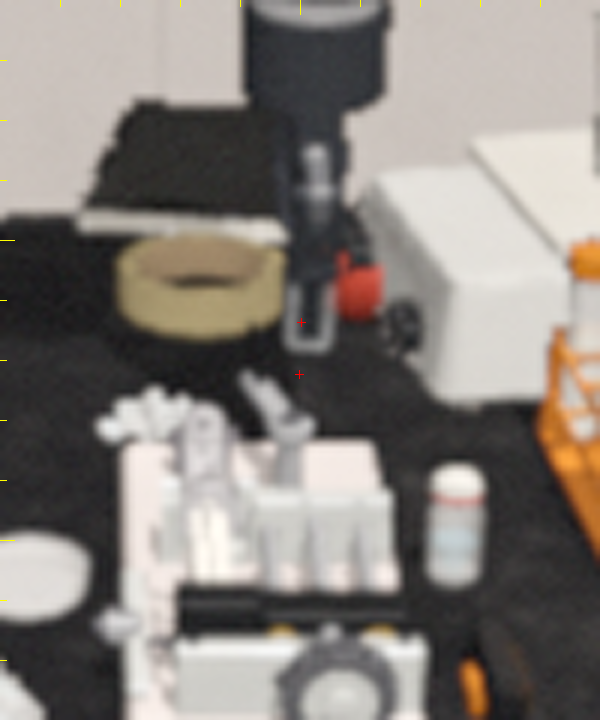

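View pics/scene6.png

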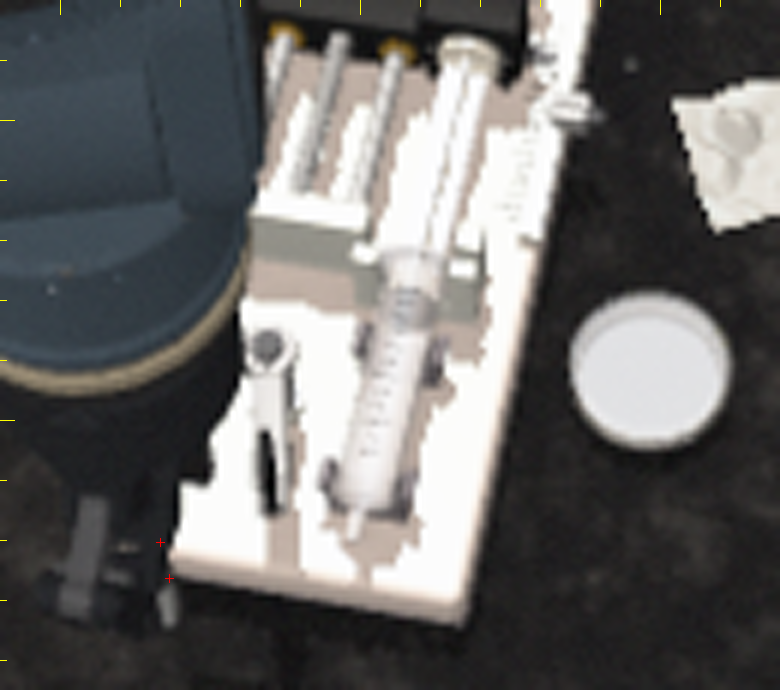

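Run:
```python
from h import *
o=observe();e=o['eef_pos'];S=read_camera("scene");D=read_camera("side");R=tool(o)
for dz in(.0,.01,.015,.02,.025,.03): print(dz,[((pr(D,e+R@np.array([x,-.029,-dz]))+.5-[250,110])*6).round(0).tolist() for x in(-.011,0,.011)],[((pr(S,e+R@np.array([x,y,-dz]))+.5-[190,230])*6).round(0).tolist() for x in(-.011,.011) for y in(-.029,-.021,.021,.029)])
```

```text
0.0 [[327.0, 396.0], [306.0, 396.0], [285.0, 396.0]] [[156.0, 495.0], [150.0, 516.0], [118.0, 630.0], [112.0, 652.0], [217.0, 505.0], [212.0, 527.0], [181.0, 641.0], [175.0, 663.0]]
0.01 [[328.0, 378.0], [306.0, 378.0], [285.0, 379.0]] [[153.0, 483.0], [147.0, 504.0], [114.0, 618.0], [108.0, 641.0], [215.0, 493.0], [209.0, 514.0], [178.0, 629.0], [172.0, 652.0]]
0.015 [[328.0, 369.0], [307.0, 370.0], [285.0, 370.0]] [[151.0, 476.0], [145.0, 497.0], [113.0, 612.0], [106.0, 635.0], [214.0, 487.0], [208.0, 508.0], [177.0, 623.0], [171.0, 646.0]]
0.02 [[328.0, 361.0], [307.0, 361.0], [286.0, 361.0]] [[150.0, 470.0], [143.0, 491.0], [111.0, 606.0], [104.0, 629.0], [212.0, 480.0], [206.0, 502.0], [175.0, 617.0], [169.0, 640.0]]
0.025 [[329.0, 352.0], [307.0, 352.0], [286.0, 352.0]] [[148.0, 464.0], [142.0, 485.0], [109.0, 600.0], [103.0, 623.0], [211.0, 474.0], [205.0, 496.0], [174.0, 611.0], [168.0, 634.0]]
0.03 [[329.0, 343.0], [308.0, 343.0], [286.0, 343.0]] [[146.0, 457.0], [140.0, 478.0], [107.0, 594.0], [101.0, 617.0], [210.0, 468.0], [204.0, 489.0], [172.0, 605.0], [166.0, 628.0]]
```

The tip sits about 26 mm above the reported TCP, at z≈80 mm, which suits the tab (66–96 mm). I'm sweeping the tab with the −y finger.

```bash
python3 -m jog '[{"linear":[0.008,-0.004,0],"roll":0},{"linear":[0.015,-0.007,0],"roll":0},{"linear":[0.02,-0.007,0],"roll":0},{"linear":[0.025,-0.008,0],"roll":0},{"linear":[0.03,-0.0095,0],"roll":0},{"linear":[0.035,-0.0115,0],"roll":0},{"linear":[0.04,-0.014,0],"roll":0},{"linear":[0.045,-0.0175,0],"roll":0}]'
python3 - <<'E'
from h import *
p=np.load("pall.npy");o=observe();q=P(p,o['eef_pos']);e=o['eef_pos']
print(o['time_s'],q,o['wrist_force'],o['width'])
c=read_camera("wrist");crop(c,"w7.png",130,150,330,300,4,[e,W(p,(12,72,69))])
E
```

```text
time_s: 6.52
eef_pos: [0.5717, 0.138, 0.0554]
tcp_rot: [180.0, 0.2, 175.4]
wrist_force: [0.5, -0.3, 0.4]
width: 0.0428
6.5167 [-17.94546763 139.78624235  55.36731879] [ 0.51867574 -0.30984001  0.40080068] 0.042819554612647866
```

View pics/w7.png

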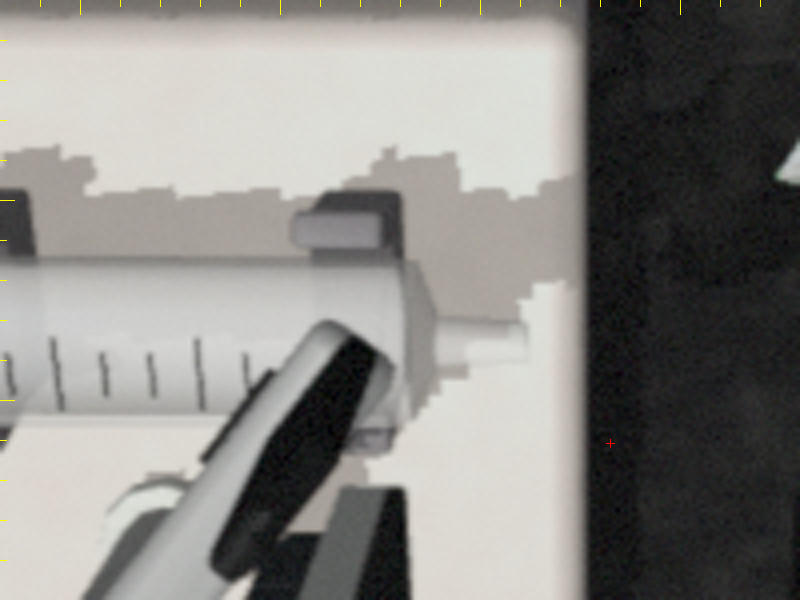

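```bash
python3 -m jog '[{"linear":[0.005,-0.004,0],"roll":0},{"linear":[0.0095,-0.0085,0],"roll":0},{"linear":[0.0125,-0.012,0],"roll":0},{"linear":[0.0145,-0.016,0],"roll":0},{"linear":[0.0165,-0.02,0],"roll":0},{"linear":[0.0185,-0.024,0],"roll":0},{"linear":[0.02,-0.028,0],"roll":0},{"linear":[0.021,-0.032,0],"roll":0},{"linear":[0.021,-0.035,0],"roll":0},{"linear":[0.021,-0.037,0],"roll":0}]'
python3 - <<'E'
from h import *
p=np.load("pall.npy");o=observe();q=P(p,o['eef_pos']);e=o['eef_pos']
print(o['time_s'],q,o['wrist_force'],o['width'])
c=read_camera("wrist");crop(c,"w8.png",130,150,330,330,4,[W(p,(12,72,69)),W(p,(-50,72,68))])
E
```

```text
time_s: 7.4
eef_pos: [0.5481, 0.1074, 0.0559]
tcp_rot: [179.3, 0.2, 175.6]
wrist_force: [4.9, 51.9, -5.1]
width: 0.0424
7.4 [-39.04479713 107.34691671  55.88779365] [ 4.87854632 51.89173012 -5.0641246 ] 0.042395964908387936
```

View pics/w8.png

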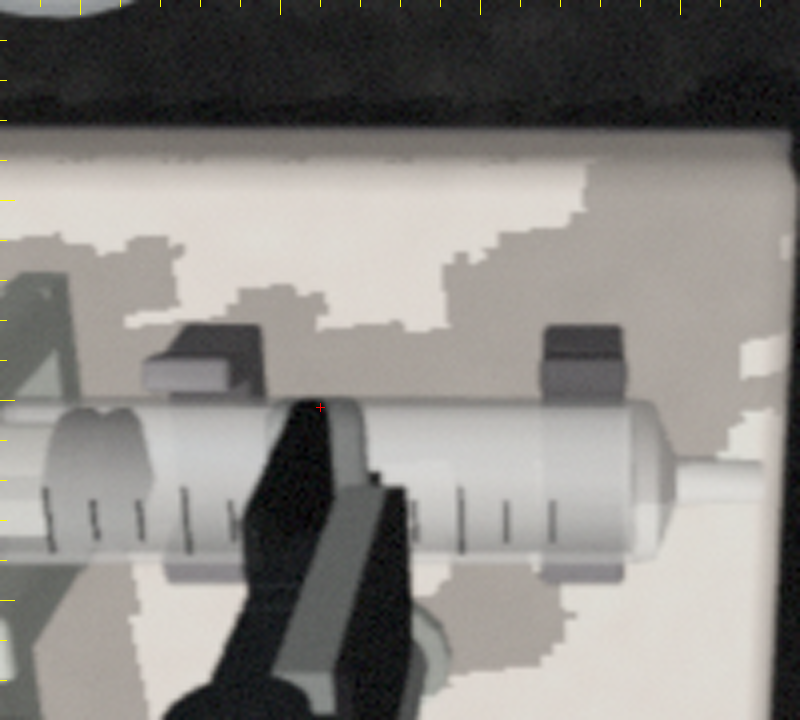

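The arm now lies across the barrel and is hard against its stop (52 N). Backing off and lifting.

```bash
python3 -m jog '[{"linear":[0,0.012,0],"roll":0},{"linear":[0,0.02,-0.01],"roll":0},{"linear":[0,0.02,-0.04],"roll":0},{"linear":[0,0,-0.075],"roll":0},{"linear":[-0.02,-0.03,-0.1],"roll":0},{"linear":[-0.04,-0.06,-0.11],"roll":0},{"linear":[-0.06,-0.09,-0.11],"roll":0},{"linear":[-0.06,-0.12,-0.11],"roll":0},{"linear":[-0.06,-0.12,-0.11],"roll":0},{"linear":[-0.06,-0.12,-0.11],"roll":0}]'
python3 - <<'E'
from h import *
p=np.load("pall.npy");o=observe();q=P(p,o['eef_pos']);e=o['eef_pos']
print(o['time_s'],q,o['wrist_force'],o['width'],o['tcp_rot'])
c=read_camera("wrist");cv2.imwrite("pics/w9.png",c['color'][:,:,::-1]);np.savez("w9.npz",**c)
print([pr(c,W(p,t)).round(0).tolist() for t in [(12,72,69),(-50,72,68),(-63,-65,40)]])
E
```

```text
time_s: 8.28
eef_pos: [0.598, -0.0196, 0.1643]
tcp_rot: [179.3, 0.1, 175.4]
wrist_force: [0.3, 0.6, 0.5]
width: 0.0426
8.2833 [ 21.05787064 -15.13504088 164.31336496] [0.30860723 0.5674432  0.47616673] 0.04261174530480363 [1.79300123e+02 1.44904689e-01 1.75421424e+02]
[[393.0, 194.0], [401.0, 111.0], [216.0, 92.0]]
```

View pics/w9.png

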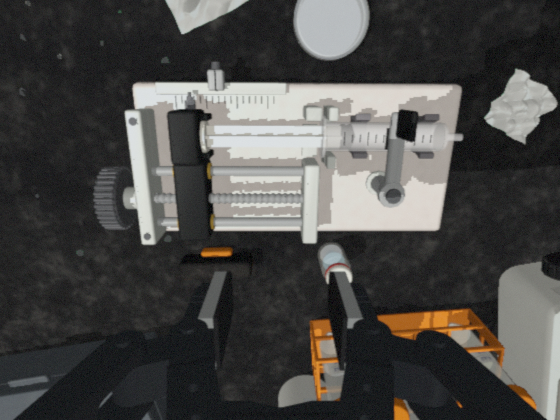

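Run:
```python
from h import *
p=np.load("pall.npy");c=dict(np.load("w9.npz"))
crop(c,"w9a.png",350,90,450,215,6,[W(p,(12,72,69)),W(p,(-50,72,68)),W(p,(-42,72,96))])
crop(c,"w9b.png",90,60,240,250,4)
```

```text
(no output)
```

View pics/w9a.png

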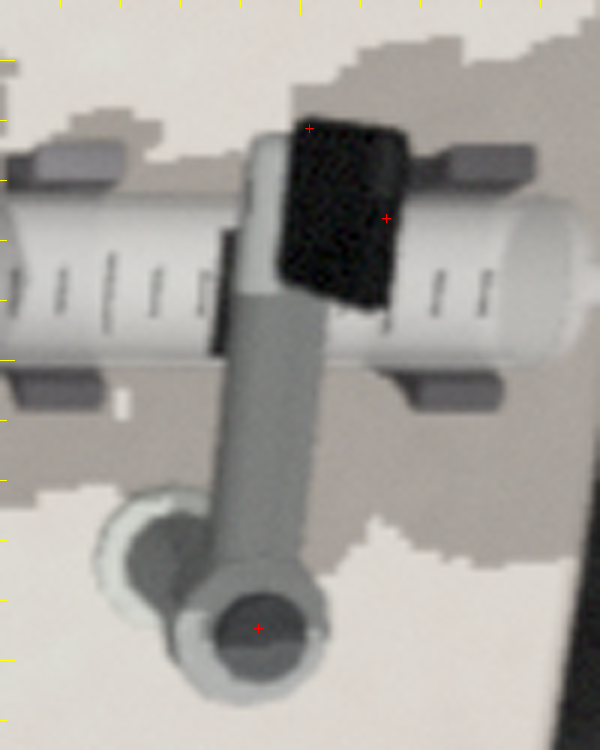

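View pics/w9b.png

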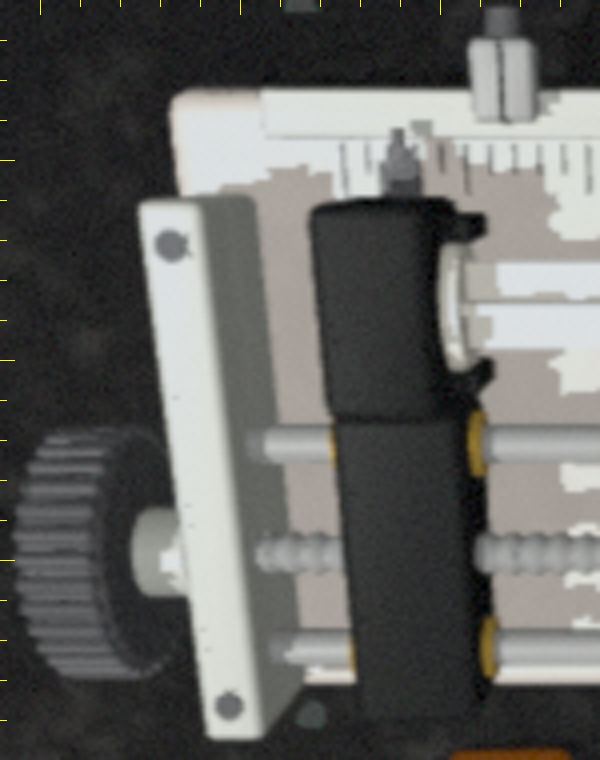

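The clamp lies along the predicted closed line. I'm opening wider so that one finger can work the wheel with the grasp point well clear of it, then moving beside and above the wheel.

```bash
python3 -m jog '[{"linear":[-0.003,-0.03,0],"roll":0},{"linear":[-0.006,-0.065,0],"roll":0},{"linear":[-0.008,-0.1,0],"roll":0},{"linear":[-0.008,-0.135,0.01],"roll":0},{"linear":[-0.008,-0.165,0.03],"roll":0},{"linear":[-0.008,-0.17,0.06],"roll":0},{"linear":[-0.008,-0.17,0.08],"roll":0},{"linear":[-0.008,-0.17,0.089],"roll":0},{"linear":[-0.008,-0.17,0.089],"roll":0}]' 0.5 20
python3 - <<'E'
from h import *
p=np.load("pall.npy");o=observe();q=P(p,o['eef_pos']);e=o['eef_pos']
print(o['time_s'],q,o['wrist_force'],o['width'],o['tcp_rot'])
c9=dict(np.load("w9.npz"))
a=P(p,bp(c9,398/4+89.5,130/4+59.5,.04));b=P(p,bp(c9,502/4+89.5,118/4+59.5,.04));print("ptr",a,"line",b,b-a)
c=read_camera("wrist");cv2.imwrite("pics/w10.png",c['color'][:,:,::-1])
D=read_camera("side");crop(D,"d10.png",250,150,350,250,6,[e])
R=tool(o)
for dz in(.02,.025,.03,.035): print(dz,[((pr(D,e+R@np.array([0,y,-dz]))+.5-[250,150])*6).round(0).tolist() for y in(-.04,.032)],[pr(c,e+R@np.array([.011,y,-dz])).round(0).tolist() for y in (-.04,-.032,.032,.04)])
print(pr(c,W(p,(20,-156,76))),pr(c,W(p,(20,-140,76))))
E
```

```text
time_s: 9.08
eef_pos: [0.5917, -0.186, 0.0715]
tcp_rot: [179.2, -0.0, 175.6]
wrist_force: [0.1, -0.4, -0.3]
width: 0.0641
9.0833 [  28.3834879  -181.51657939   71.47507219] [ 0.09965964 -0.35509351 -0.33129356] 0.06405118493095281 [ 1.79236390e+02 -3.85416662e-02  1.75565881e+02]
ptr [-62.72534369 -85.69344918  40.        ] line [-64.95022621 -65.37810994  40.        ] [-2.22488252 20.31533923  0.        ]
0.02 [[376.0, 465.0], [359.0, 371.0]] [[196.0, 258.0], [214.0, 258.0], [351.0, 258.0], [369.0, 258.0]]
0.025 [[376.0, 455.0], [359.0, 360.0]] [[194.0, 263.0], [212.0, 263.0], [353.0, 263.0], [371.0, 263.0]]
0.03 [[377.0, 444.0], [360.0, 350.0]] [[191.0, 268.0], [209.0, 268.0], [356.0, 268.0], [374.0, 268.0]]
0.035 [[377.0, 434.0], [360.0, 340.0]] [[188.0, 274.0], [207.0, 274.0], [358.0, 274.0], [377.0, 274.0]]
[332.54667768 249.30078276] [363.89249116 249.23337615]
```

View pics/w10.png

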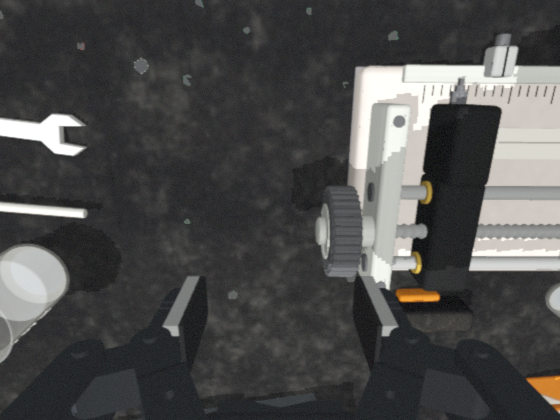

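View pics/d10.png

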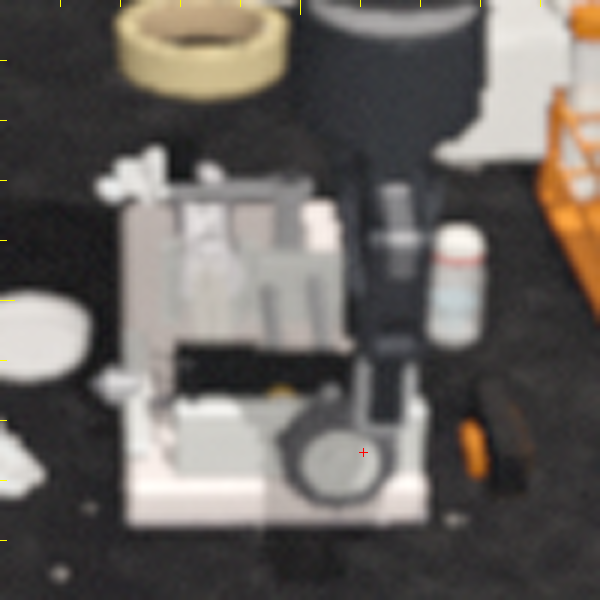

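The views agree: the +y finger is above the wheel with its tip about 38 mm above the reported TCP at this opening. Now a gentle touchdown on the crown to calibrate height.

```bash
python3 -m jog '[{"linear":[0.002,-0.002,0.01],"roll":0},{"linear":[0.003,-0.002,0.02],"roll":0},{"linear":[0.003,-0.002,0.026],"roll":0},{"linear":[0.003,-0.002,0.028],"roll":0},{"linear":[0.003,-0.002,0.029],"roll":0}]'; python3 -m jog '[{"linear":[0,0,0.001],"roll":0},{"linear":[0,0,0.002],"roll":0},{"linear":[0,0,0.003],"roll":0}]'; python3 -m jog '[{"linear":[0,0,0.001],"roll":0},{"linear":[0,0,0.002],"roll":0},{"linear":[0,0,0.002],"roll":0}]'
```

```text
time_s: 9.6
eef_pos: [0.5901, -0.1878, 0.0448]
tcp_rot: [179.3, 0.1, 175.6]
wrist_force: [-0.2, 0.4, -0.8]
width: 0.0643
time_s: 9.85
eef_pos: [0.5904, -0.1878, 0.042]
tcp_rot: [179.3, 0.2, 175.6]
wrist_force: [-0.5, 0.5, 7.7]
width: 0.0642
time_s: 10.1
eef_pos: [0.5917, -0.188, 0.0416]
tcp_rot: [179.3, 0.4, 175.6]
wrist_force: [0.1, -0.1, 16.2]
width: 0.0641
```

```bash
python3 -m jog '[{"linear":[0.004,0,0.002],"roll":0},{"linear":[0.008,0,0.002],"roll":0},{"linear":[0.012,0,0.002],"roll":0},{"linear":[0.016,0,0.002],"roll":0},{"linear":[0.02,0,0.002],"roll":0}]'
python3 - <<'E'
from h import *
p=np.load("pall.npy");o=observe();q=P(p,o['eef_pos']);e=o['eef_pos']
print(o['time_s'],q,o['wrist_force'],o['width'],o['tcp_rot'])
c=read_camera("wrist");crop(c,"w11.png",300,40,560,240,3)
E
```

```text
time_s: 10.52
eef_pos: [0.5736, -0.1866, 0.0414]
tcp_rot: [179.3, 0.6, 175.6]
wrist_force: [1.0, 0.6, 9.3]
width: 0.064
10.5167 [  10.3423235  -183.55038802   41.42319928] [0.97860193 0.57253783 9.30317495] 0.06399728637440327 [179.29799777   0.61264778 175.59176233]
```

View pics/w11.png

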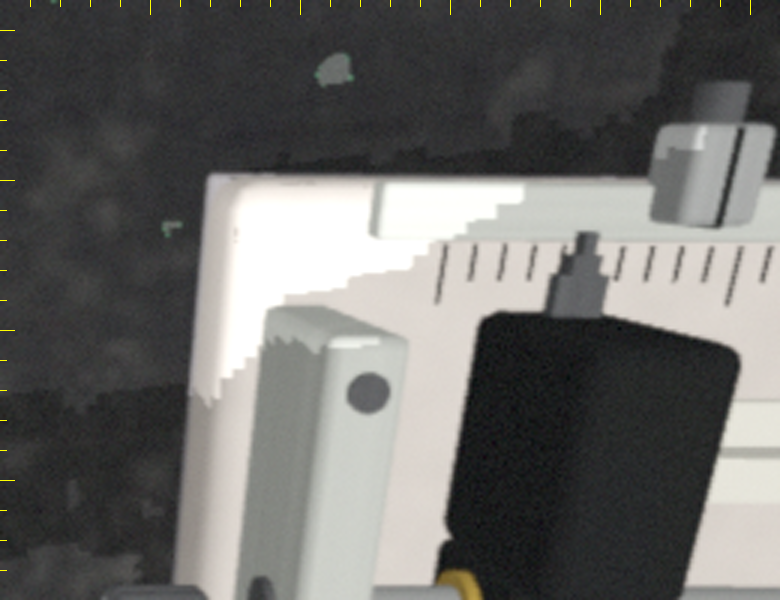

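```bash
cat >> h.py <<'E'
def gap(c,a,b):
    p=np.load("pall.npy");A=P(p,bp(c,*a,.04));B=P(p,bp(c,*b,.04));return A.round(1),B.round(1),(B-A)[1].round(2)
E
python3 - <<'E'
from h import *
c=read_camera("wrist");print(gap(c,(588/3+299.5,235/3+39.5),(722/3+299.5,224/3+39.5)))
E
```

```text
(array([-63.7, -84.6,  40. ]), array([-65.4, -64. ,  40. ]), np.float64(20.58))
```

```bash
python3 -m jog '[{"linear":[0,0,-0.012],"roll":0},{"linear":[-0.012,0,-0.012],"roll":0},{"linear":[-0.024,0,-0.01],"roll":0},{"linear":[-0.024,0,-0.004],"roll":0},{"linear":[-0.024,0,0.001],"roll":0},{"linear":[-0.024,0,0.003],"roll":0},{"linear":[-0.024,0,0.003],"roll":0}]';python3 -m jog '[{"linear":[0.004,0,0.004],"roll":0},{"linear":[0.008,0,0.004],"roll":0},{"linear":[0.012,0,0.004],"roll":0}]';python3 -m jog '[{"linear":[0.004,0,0.004],"roll":0},{"linear":[0.008,0,0.004],"roll":0},{"linear":[0.012,0,0.004],"roll":0}]'
python3 - <<'E'
from h import *
p=np.load("pall.npy");o=observe();q=P(p,o['eef_pos']);e=o['eef_pos']
print(o['time_s'],q,o['wrist_force'],o['width'],o['tcp_rot'])
c=read_camera("wrist");crop(c,"w12.png",300,40,560,240,3)
crop(read_camera("side"),"d12.png",270,180,340,240,9)
E
```

```text
time_s: 11.2
eef_pos: [0.5989, -0.1887, 0.04]
tcp_rot: [179.3, 0.9, 175.6]
wrist_force: [8.2, 0.0, 17.0]
width: 0.0641
time_s: 11.45
eef_pos: [0.5924, -0.1883, 0.0407]
tcp_rot: [179.3, 1.6, 175.6]
wrist_force: [10.0, 3.3, 51.3]
width: 0.0642
time_s: 11.7
eef_pos: [0.5847, -0.1876, 0.041]
tcp_rot: [179.3, 2.2, 175.6]
wrist_force: [1.6, 3.5, 48.6]
width: 0.064
11.7 [  21.45628554 -183.68542851   41.02636784] [ 1.64524206  3.54389686 48.64229379] 0.06400410348411058 [179.30956782   2.22230137 175.59708852]
```

View pics/w12.png

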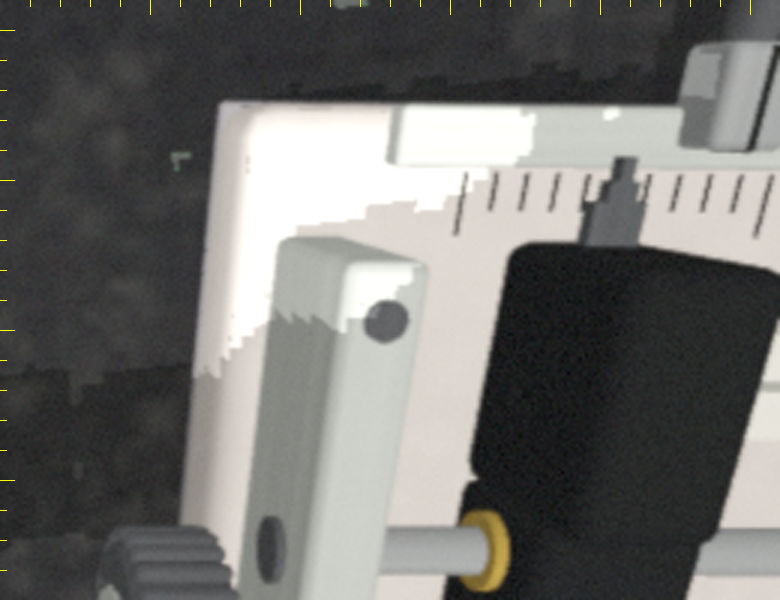

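View pics/d12.png

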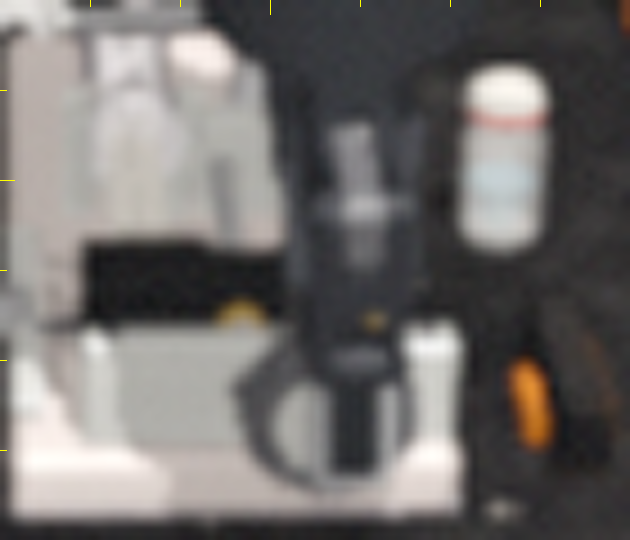

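Run:
```python
from h import *
c=read_camera("wrist");print(gap(c,(625/3+299.5,160/3+39.5),(752/3+299.5,150/3+39.5)))
```

```text
(array([-63.4, -82.9,  40. ]), array([-64.9, -64.1,  40. ]), np.float64(18.78))
```

The stroke works: 1.8 mm gained with 17–50 N of press. The whole stroke goes into single calls so that each one starts unloaded. I'm finishing this one and returning.

```bash
python3 -m jog '[{"linear":[0.005,0,0.002],"roll":0},{"linear":[0.01,0,0.0018],"roll":0},{"linear":[0.014,0,0.0016],"roll":0},{"linear":[0.014,0,-0.01],"roll":0},{"linear":[0,0,-0.012],"roll":0},{"linear":[-0.014,0,-0.012],"roll":0},{"linear":[-0.016,0,-0.012],"roll":0},{"linear":[-0.016,0,-0.012],"roll":0}]'
python3 - <<'E'
from h import *
p=np.load("pall.npy");o=observe();q=P(p,o['eef_pos']);e=o['eef_pos']
print(o['time_s'],q,o['wrist_force'],o['width'],o['tcp_rot'])
c=read_camera("wrist");crop(c,"w13.png",300,20,560,220,3)
R=tool(o)
for t in [(36,-183.5,41.5),(8,-183.5,40.5)]: print(R.T@(W(p,t)-e))
E
```

```text
time_s: 12.52
eef_pos: [0.5988, -0.1888, 0.0528]
tcp_rot: [179.3, 2.1, 175.6]
wrist_force: [-0.5, -0.0, -1.0]
width: 0.064
12.5167 [  35.68781236 -183.71072284   52.75088805] [-0.47151937 -0.01722167 -1.01530536] 0.06397686753220311 [179.3007367    2.08407043 175.60525987]
[9.61478934e-05 7.18325805e-05 1.12565511e-02]
[0.02811366 0.00020807 0.01123932]
```

View pics/w13.png

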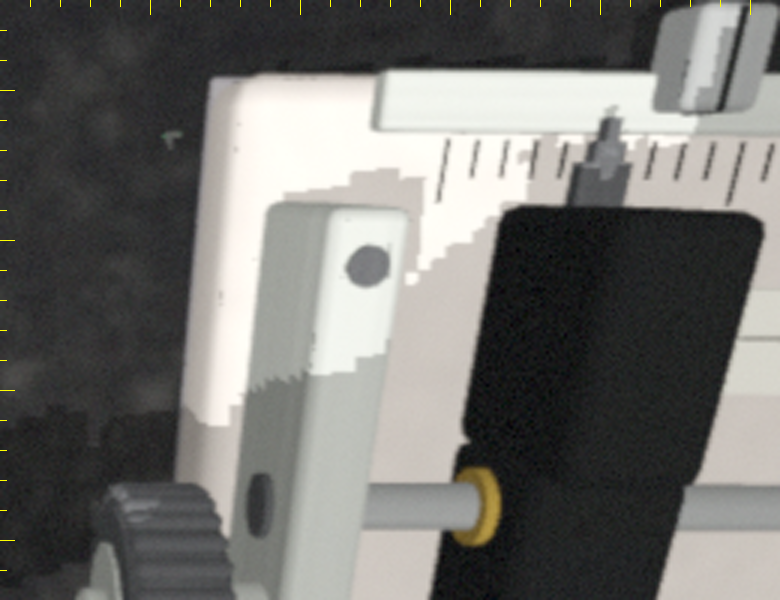

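```bash
python3 -m jog '[{"linear":[0,0,0.01],"roll":0},{"linear":[0,0,0.0135],"roll":0},{"linear":[0.004,0,0.0135],"roll":0},{"linear":[0.009,0,0.0135],"roll":0},{"linear":[0.014,0,0.0135],"roll":0},{"linear":[0.019,0,0.0135],"roll":0},{"linear":[0.024,0,0.0135],"roll":0},{"linear":[0.028,0,0.0135],"roll":0},{"linear":[0.028,0,0.003],"roll":0},{"linear":[0.018,0,0],"roll":0},{"linear":[0.004,0,0],"roll":0},{"linear":[0,0,0],"roll":0}]'
python3 - <<'E'
from h import *
p=np.load("pall.npy");o=observe();q=P(p,o['eef_pos']);e=o['eef_pos']
print(o['time_s'],q,o['wrist_force'],o['width'],o['tcp_rot'])
c=read_camera("wrist");crop(c,"w14.png",300,20,560,220,3)
print("prev",gap(c,(612/3+299.5,108/3+19.5),(722/3+299.5,106/3+19.5)))
E
```

```text
time_s: 13.57
eef_pos: [0.599, -0.1888, 0.0525]
tcp_rot: [179.3, 2.1, 175.6]
wrist_force: [1.3, 0.2, -0.2]
width: 0.0641
13.5667 [  35.84416478 -183.68931433   52.45262764] [ 1.25510505  0.23583749 -0.20477652] 0.06414202168142832 [179.29733551   2.07499789 175.6009189 ]
prev (array([-64.2, -81.5,  40. ]), array([-64.6, -64.5,  40. ]), np.float64(17.06))
```

View pics/w14.png

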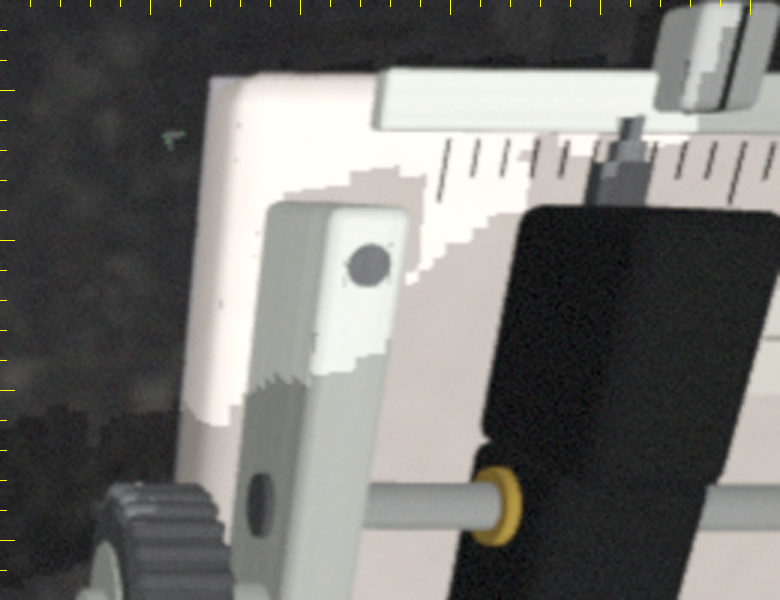

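Each stroke advances the pusher about 3.1 mm, and the gap is now ~14 mm. Three more of the same.

```bash
python3 -m jog '[{"linear":[0,0,0.01],"roll":0},{"linear":[0,0,0.0135],"roll":0},{"linear":[0.004,0,0.0135],"roll":0},{"linear":[0.009,0,0.0135],"roll":0},{"linear":[0.014,0,0.0135],"roll":0},{"linear":[0.019,0,0.0135],"roll":0},{"linear":[0.024,0,0.0135],"roll":0},{"linear":[0.028,0,0.0135],"roll":0},{"linear":[0.028,0,0.003],"roll":0},{"linear":[0.018,0,0],"roll":0},{"linear":[0.004,0,0],"roll":0},{"linear":[0,0,0],"roll":0}]'; python3 -m jog '[{"linear":[0,0,0.01],"roll":0},{"linear":[0,0,0.0135],"roll":0},{"linear":[0.004,0,0.0135],"roll":0},{"linear":[0.009,0,0.0135],"roll":0},{"linear":[0.014,0,0.0135],"roll":0},{"linear":[0.019,0,0.0135],"roll":0},{"linear":[0.024,0,0.0135],"roll":0},{"linear":[0.028,0,0.0135],"roll":0},{"linear":[0.028,0,0.003],"roll":0},{"linear":[0.018,0,0],"roll":0},{"linear":[0.004,0,0],"roll":0},{"linear":[0,0,0],"roll":0}]'; python3 -m jog '[{"linear":[0,0,0.01],"roll":0},{"linear":[0,0,0.0135],"roll":0},{"linear":[0.004,0,0.0135],"roll":0},{"linear":[0.009,0,0.0135],"roll":0},{"linear":[0.014,0,0.0135],"roll":0},{"linear":[0.019,0,0.0135],"roll":0},{"linear":[0.024,0,0.0135],"roll":0},{"linear":[0.028,0,0.0135],"roll":0},{"linear":[0.028,0,0.003],"roll":0},{"linear":[0.018,0,0],"roll":0},{"linear":[0.004,0,0],"roll":0},{"linear":[0,0,0],"roll":0}]'
python3 - <<'E'
from h import *
c=read_camera("wrist");crop(c,"w15.png",300,10,560,210,3)
E
```

```text
time_s: 14.62
eef_pos: [0.5992, -0.1887, 0.0514]
tcp_rot: [179.3, 2.0, 175.6]
wrist_force: [-0.5, 0.3, -0.5]
width: 0.0644
time_s: 15.62
eef_pos: [0.5992, -0.1886, 0.0502]
tcp_rot: [179.3, 2.0, 175.6]
wrist_force: [1.2, -0.7, 0.1]
width: 0.0642
time_s: 16.62
eef_pos: [0.5991, -0.1885, 0.0488]
tcp_rot: [179.3, 1.9, 175.6]
wrist_force: [0.8, -0.8, -0.1]
width: 0.0639
```

View pics/w15.png

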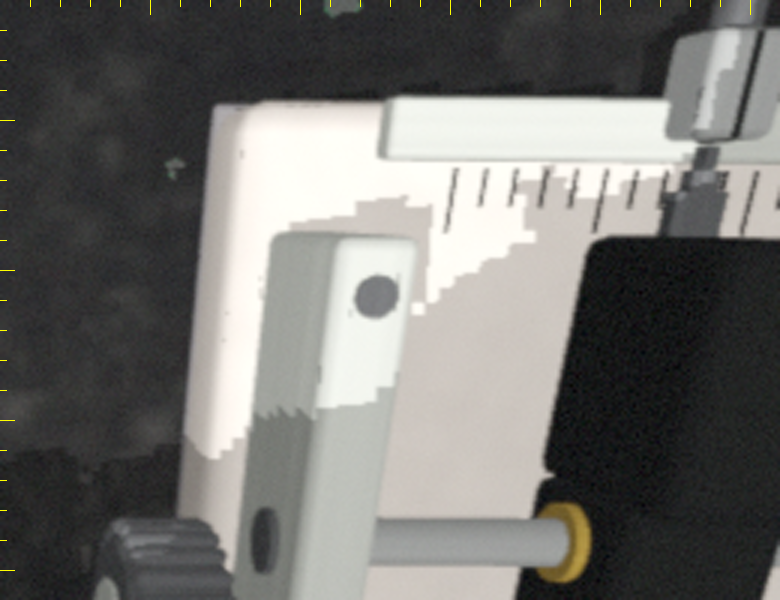

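Run:
```python
from h import *
p=np.load("pall.npy");o=observe()
c=read_camera("wrist");print(gap(c,(708/3+299.5,148/3+9.5),(738/3+299.5,135/3+9.5)),P(p,o['eef_pos']))
crop(c,"w15b.png",500,10,560,80,10)
```

```text
(array([-62.8, -68.2,  40. ]), array([-64.6, -64.1,  40. ]), np.float64(4.11)) [  35.81939075 -183.28704532   48.56482882]
```

View pics/w15b.png

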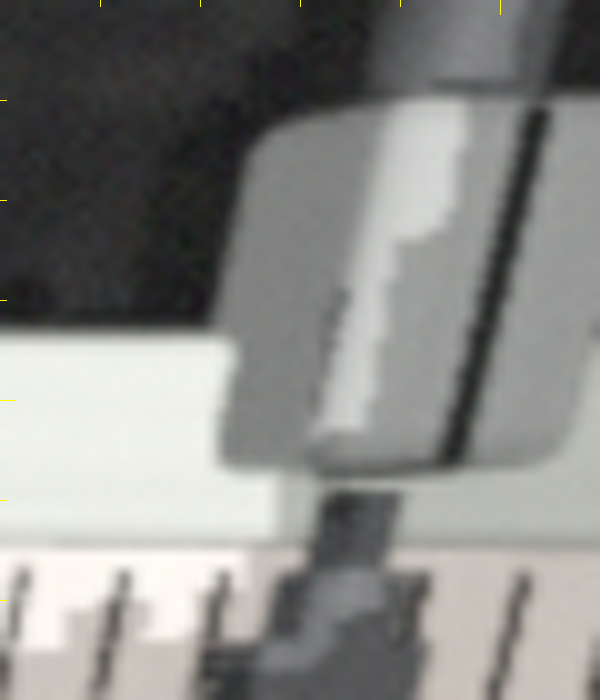

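Gap ≈ 4.0 mm. One more stroke, slightly less pressed, lifting clear afterwards.

```bash
python3 -m jog '[{"linear":[0,0,0.007],"roll":0},{"linear":[0,0,0.0105],"roll":0},{"linear":[0.004,0,0.0105],"roll":0},{"linear":[0.009,0,0.0105],"roll":0},{"linear":[0.014,0,0.0105],"roll":0},{"linear":[0.019,0,0.0105],"roll":0},{"linear":[0.024,0,0.0105],"roll":0},{"linear":[0.029,0,0.0105],"roll":0},{"linear":[0.029,0,-0.003],"roll":0},{"linear":[0.018,0,-0.015],"roll":0},{"linear":[0.004,0,-0.03],"roll":0},{"linear":[0,0,-0.03],"roll":0}]'; python3 -m jog '[{"linear":[0,0.03,-0.02],"roll":0},{"linear":[0,0.06,-0.06],"roll":0},{"linear":[0,0.09,-0.09],"roll":0},{"linear":[0,0.1,-0.1],"roll":0},{"linear":[0,0.1,-0.1],"roll":0},{"linear":[0,0.1,-0.1],"roll":0}]'
python3 - <<'E'
from h import *
p=np.load("pall.npy");o=observe();print(P(p,o['eef_pos']))
c=read_camera("wrist");np.savez("w16.npz",**c);cv2.imwrite("pics/w16.png",c['color'][:,:,::-1])
u,v=pr(c,W(p,(-63,-65,40)));print(u,v);u,v=int(u),int(v)
crop(c,"w16b.png",u-35,v-30,u+35,v+30,10)
E
```

```text
time_s: 17.72
eef_pos: [0.5987, -0.189, 0.0801]
tcp_rot: [179.3, 2.0, 175.6]
wrist_force: [0.8, 0.1, 0.6]
width: 0.064
time_s: 18.22
eef_pos: [0.6025, -0.0897, 0.1806]
tcp_rot: [179.3, 2.0, 175.7]
wrist_force: [-0.9, -0.2, -0.4]
width: 0.064
[ 31.27064971 -84.63739719 180.62429933]
304.5512843926834 72.35192779910857
```

View pics/w16b.png

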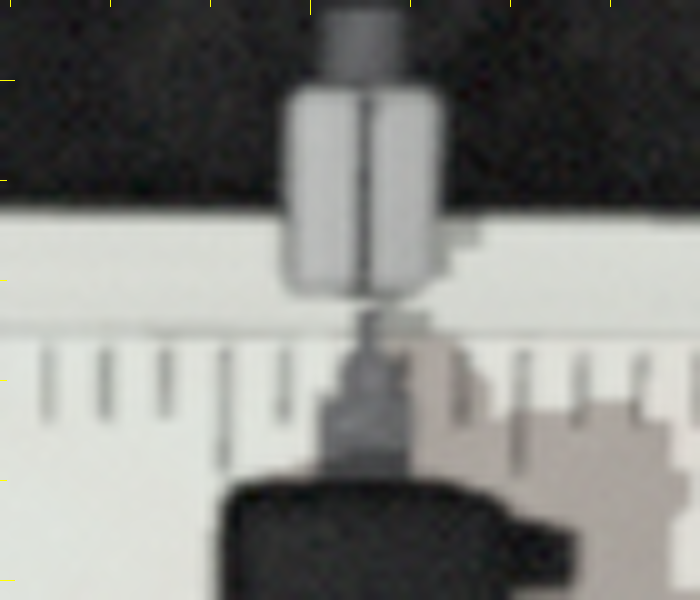

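View pics/w16.png

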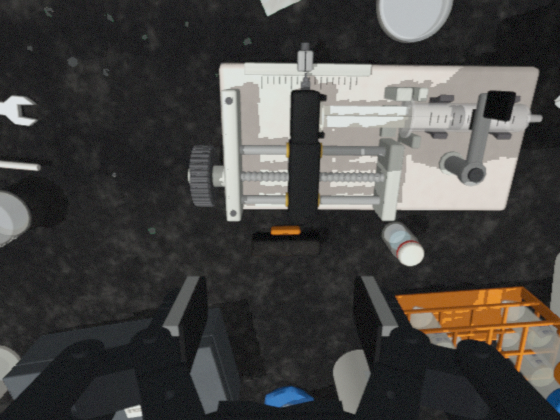

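Pointer tip and line now differ by about 0.5 mm. I'll verify the clamp angle before handing in.

Run:
```python
from h import *
p=np.load("pall.npy");c=dict(np.load("w16.npz"))
crop(c,"w16c.png",430,80,530,200,6,[W(p,(12,72,69)),W(p,(-50,72,68)),W(p,(-42,72,96))])
crop(read_camera("scene"),"s16.png",130,120,390,380,3)
```

```text
(no output)
```

View pics/w16c.png

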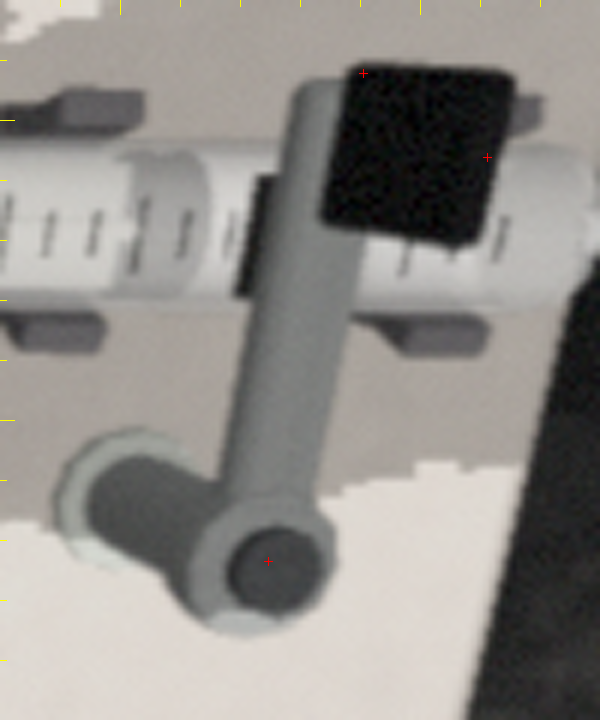

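View pics/s16.png

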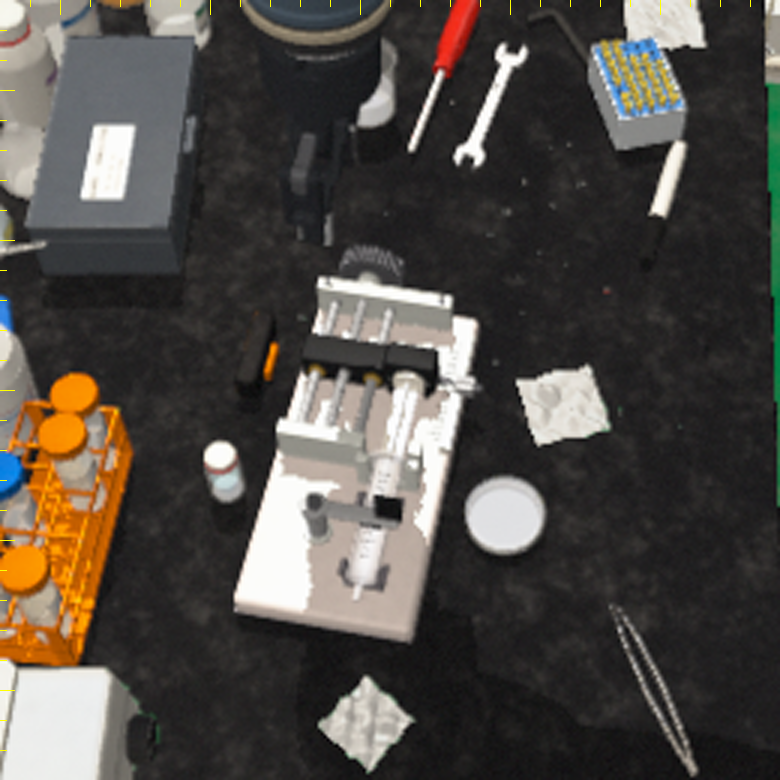

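Run:
```python
from h import *
print(observe()['wrist_force'],finish_job(),observe()['time_s'])
```

```text
the job is handed in; nothing more can be done
the job is handed in; nothing more can be done
```

The job is handed in at about 18.5 s on the robot's clock, of the 72 s allowed. My last checks show the clamp closed and the pointer level with the line. No verdict was reported.

**What I did**
- **Clamp:** I pushed the tab with the outside of one finger of the half-open gripper until the arm met its stop. The wrist force peaked at 52 N there, so I backed off straight away.
- **Wheel:** I rolled the wheel with one fingertip, keeping the grasp point well to the side. About seven press-and-drag strokes closed the roughly 20.4 mm gap.

**Last checks**
- **Pointer and line:** they are about 0.5 mm apart in a nearly overhead wrist picture (limit 2.5 mm).
- **Clamp angle:** its edge is about 0.02 rad off the predicted closed direction (limit 0.12 rad). The arm's drawn centre sits a few pixels to one side of the prediction, but by a constant amount.
- **Other things:** the bystanders I could see looked undisturbed in the last scene view, but the gripper partly hid the beaker and I measured none of them. The rider stayed at the same measured place. The gripper was lifted clear; the last wrist force I saw was about 1 N or less.

**What failed or disagreed**
- The fingertips really end about 25–38 mm behind the reported tool point, depending on the opening. Because of that, my first clamp sweep passed over the tab without touching it.
- The first wheel stroke, at 9–16 N, mostly slipped. After that I pressed harder, with one reading of about 50 N.
- The tool ended up tilted about 2°.

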